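# Stir the piloncillo into the ponche fruit

### The arm

A 6-joint arm with a two-finger parallel gripper is mounted at the origin on the work surface. World frame = base frame: x ahead of the robot, y to its left, z up, the work surface at z = 0. Lengths are in m, angles in rad, forces in N, time in s.
With the tool pointing down it reaches from about 0.25 to 0.775 m from the base axis. Payload 4 kg.
Tool frame: the origin (TCP) lies at the very end of the fingers, on their centre line; the grasp point (between the pads) lies 19 mm behind it; z points along the fingers, y is the line along which they close (so a half turn about z gives the same grasp; the last joint's range is limited). The gripper opens to 85 mm and grips with 20 to 120 N. Pads are 22 mm wide; open, the fingers measure 114 mm over their backs; the gripper's body (76 mm by 85 mm) begins 54 mm behind the grasp point. The pads swing forward as they close: fully open they stand 13 mm farther back than shut.
Start: joints at [1.21, 0.087, 1.371, -0, 1.684, -0.103], TCP at [0.14, 0.532, 0.231] pointing down, gripper open.
Joint ranges: [-3.1, 3.1], [-0.76, 2.03], [0.27, 2.55], [-1.08, 4.22], [0.17, 2.65], [-2.57, 2.57]. Speed limits (rad/s): [2.79, 2.79, 3.14, 3.14, 3.14, 3.14].

### API

Orientations are given as a rotation vector (axis times angle).
In Python, from bench import state, read_camera, get_calibration, sign_off gives the robot as it stands. The module is installed in compiled form; this text tells all that it offers.
- The arm moves only by the tool servo_tool, never from a script. Its argument "targets" is one flat list of numbers, 4 for each row, row after row: the shift along the world's x, y, z in units of 0.03 m (1.0 is 0.03 m), then the turn about the world's z in units of 10 degrees (1.0 is 10 degrees). A call has 1 to 5 rows; each row shifts and turns the commanded pose from where the row before left it; what a row does not reach is not made up. A row lasts 1/8 s, in which the tool goes at most 62.5 mm and 10.7 degrees, less where a joint would pass 70% of its speed; a pose out of reach is approached as far as the arm can. A call with a number of a shift or a turn outside -1 to 1 is refused whole. A call with a gripper value outside its range is refused whole. "fingers" is the finger opening in mm, from 0 to 85.4, set as the call begins (left out, the last holds). The fingers move at their own pace and stop on an object; "force" is the grip in N (left out, the last holds). Time passes only in rows, so rows that do not move let the fingers close. It gives the time, the measured TCP pose, the force, the opening and the grip force at its end, in the units of the state.
- state(): the state, without advancing time (a new reading comes with each control period).
- read_camera(name): name is "scene" or "top"; returns the picture (400x640x3 uint8, blue, green, red); there is no depth.
- get_calibration(name): a dict with "intrinsics" (3x3 intrinsics, pixels), "k1" (the pictures are not rectified: a ray, as slopes to the right and down, at radius r is drawn at 1 + k1 r^2 times it, then the intrinsics apply), "T" (4x4, takes a point from camera to world coordinates). Camera axes: x right, y down, z forward; pixel columns grow to the right and rows downward; lengths in m; the calibration is good to about 2 mm. A picture is of the moment at which its call begins. get_calibration takes no time and is no camera call.
- sign_off(): hands the job in; it is judged then, once.
The state is a dict: "clock": time; "qpos": joint angles; "joint_velocities": joint speeds; "joint_torque": joint torques, N m; "tool_pos": TCP position; "orientation": TCP orientation; "wrist_force": force on the tool from outside, world axes, zero at the start; "torque": the same for the moment, N m; "finger_gap": finger opening in m; "grip_force": force on a finger pad.
Only numpy, scipy, OpenCV 4.12 (cv2) and the standard library are available. Lean on these libraries where they do the work, as an engineer would, in place of code of your own. Each camera call takes 0.05 s, during which the arm holds its last target. There are 200 camera calls.

### The job

Get the dry ponche base ready before the water goes in: lift every piloncillo cone off the lazy Susan and put it in the clay cazuela with the tejocotes. When all are in, take the wooden spoon from the tall jar and, with its head right down among the fruit, stir at least three full rounds in circles about 10 cm across round the middle of the pot, so that the fruit is moved all round the pot. Then stand the spoon back in the jar head down; spill nothing, and leave the basting brush and the sifter cup where they are.

Things in the scene. Friction and masses are not known exactly. Their poses are not given: they have to be found in the camera images.
- cazuela: round open clay cooking pot (cazuela), heavy, does not move; origin at the centre of its underside, z up. 308 mm across the rim, 85 mm high, wall 8 mm, flat inside floor 8 mm above the origin and about 120 mm in radius, inside of the rim about 146 mm in radius. Two ear handles reach out to 178 mm from the middle, just under the rim, along its own +y and -y.
- susan: fixed foot of the wooden lazy Susan; origin at the centre of its underside, on the axis of the disc. The disc on it is 250 mm across, its top 38 mm above the origin, and turns freely at the slightest touch; a brass button 26 mm across stands 12 mm up in its middle.
- susan_disc (a joint): angle of the lazy Susan's disc (rad), free both ways; the state gives it so that you can see whether it is still coasting.
- piloncillo1: hard brown piloncillo sugar cone, about 90 g: a truncated cone 60 mm tall, 42 mm across the base and 35 mm across the flat top; origin at the centre of its base, z along its axis towards the narrow end. Stands on the lazy Susan disc about 78 mm from the axis. Two to four cones are there; the rest are absent (None).
- piloncillo2: hard brown piloncillo sugar cone, about 90 g: a truncated cone 60 mm tall, 42 mm across the base and 35 mm across the flat top; origin at the centre of its base, z along its axis towards the narrow end. Stands on the lazy Susan disc about 78 mm from the axis. Two to four cones are there; the rest are absent (None).
- piloncillo3: hard brown piloncillo sugar cone, about 90 g: a truncated cone 60 mm tall, 42 mm across the base and 35 mm across the flat top; origin at the centre of its base, z along its axis towards the narrow end. Stands on the lazy Susan disc about 78 mm from the axis. Two to four cones are there; the rest are absent (None).
- piloncillo4: hard brown piloncillo sugar cone, about 90 g: a truncated cone 60 mm tall, 42 mm across the base and 35 mm across the flat top; origin at the centre of its base, z along its axis towards the narrow end. Stands on the lazy Susan disc about 78 mm from the axis. Two to four cones are there; the rest are absent (None).
- tejocote1: tejocote, a hard round yellow fruit 34 mm across, 25 g, lying on the cazuela's floor; origin at its centre. Rolls.
- tejocote2: tejocote, a hard round yellow fruit 34 mm across, 25 g, lying on the cazuela's floor; origin at its centre. Rolls.
- tejocote3: tejocote, a hard round yellow fruit 34 mm across, 25 g, lying on the cazuela's floor; origin at its centre. Rolls.
- tejocote4: tejocote, a hard round yellow fruit 34 mm across, 25 g, lying on the cazuela's floor; origin at its centre. Rolls.
- tejocote5: tejocote, a hard round yellow fruit 34 mm across, 25 g, lying on the cazuela's floor; origin at its centre. Rolls.
- tejocote6: tejocote, a hard round yellow fruit 34 mm across, 25 g, lying on the cazuela's floor; origin at its centre. Rolls.
- jar: tall ceramic utensil jar, heavy, does not move; origin at the centre of its underside. 78 mm across, 120 mm high, inside 68 mm across, inner floor 6 mm above the origin.
- spoon: wooden spoon 220 mm long, 70 g, standing head down in the jar and leaning on its rim by about 20 degrees; origin at the bottom tip of the head, z along the spoon up to the free end of the handle at 220 mm. Head 36 mm wide (its y), 12 mm thick (its x), reaching 62 mm up from the tip; the handle above it is a round rod 16 mm in diameter.
- spoon_head (a point): the middle of the spoon's head, on its axis 33 mm up from the tip.
- brush: red basting brush with steel handle, 200 mm long, lying flat; origin under its middle. A bystander: leave alone.
- sifter: aluminium sifter cup 92 mm across and 85 mm high with a side handle; origin at the centre of its underside. A bystander: leave alone.

How it is judged:
By the outcome, as a careful person would: the job done as asked, in the order asked, and still so for the second after the job is handed in, with the robot touching nothing.
Of piloncillo1, piloncillo2, piloncillo3, piloncillo4 only 2 to 4 are there at a start; the rules pass over those that are not, and their reading is None.
At some moment in a run one of piloncillo1, piloncillo2, piloncillo3, piloncillo4 may be knocked a few centimetres aside while the robot is not near it.
It also fails if it takes over 210 s, if anything falls off the work surface, if the arm or the gripper's body presses on something with over 40 N, if the wrist force passes 120 N, or if a joint passes its speed limit or range.

## Working session

There is one attempt and no reset: what is moved stays moved. The work goes in short steps, Python scripts to look and compute and a tool call to move; the robot and the scene stay as the last step left them, time stands still between calls to the robot, and variables do not carry over. Pictures are saved under pics/ and viewed, at most 14 in all, crops included, and the job is handed in when it is done.

Besides the shell and the picture viewer there is one more tool, called after "Call:" as name(argument=value, ...) on one line, values as JSON. servo_tool: Moves the arm, as the interface text tells. Shifts and turns lie within -1 to 1; 1 stands for 0.03 m of shift or 10 degrees of turn. Its arguments: {"type":"object","properties":{"targets":{"type":"array"},"fingers":{"type":"number"},"force":{"type":"number"}},"required":["targets"]}

```bash
mkdir -p pics
cat > h.py <<'E'
import numpy as np,cv2
from bench import state,read_camera,get_calibration,sign_off
def ray(name,u,v):
    c=get_calibration(name);K=np.array(c["intrinsics"]);T=np.array(c["T"])
    d=np.array([(u-K[0,2])/K[0,0],(v-K[1,2])/K[1,1]]);s=d.copy()
    for _ in range(20): s=d/(1+c["k1"]*(s@s))
    return T[:3,3],T[:3,:3]@np.array([s[0],s[1],1.])
def onz(name,u,v,z):
    o,d=ray(name,u,v);return o+d*(z-o[2])/d[2]
def tri(uv1,uv2,n1="top",n2="scene"):
    o,d=ray(n1,*uv1);p,e=ray(n2,*uv2)
    d=d/np.linalg.norm(d);e=e/np.linalg.norm(e)
    a=np.linalg.lstsq(np.c_[d,-e],p-o,rcond=None)[0]
    x,y=o+d*a[0],p+e*a[1];return (x+y)/2,np.linalg.norm(x-y)
def proj(name,P):
    c=get_calibration(name);K=np.array(c["intrinsics"]);T=np.array(c["T"])
    q=T[:3,:3].T@(np.asarray(P)-T[:3,3]);s=q[:2]/q[2];s=s*(1+c["k1"]*(s@s))
    return K[0,0]*s[0]+K[0,2],K[1,1]*s[1]+K[1,2]
def snap(name,tag,crop=None,scale=1):
    im=read_camera(name);o=im
    if crop: u0,v0,u1,v1=crop;o=im[v0:v1,u0:u1]
    if scale!=1:o=cv2.resize(o,None,fx=scale,fy=scale)
    cv2.imwrite(f"pics/{tag}.png",o);return im
E
python3 - <<'E'
from h import *
s=state();print(s)
for n in("top","scene"):
    im=snap(n,n+"0");c=get_calibration(n);print(n,np.round(c["T"],3).tolist(),c["k1"],np.array(c["intrinsics"]).tolist())
E
```

```text
{'clock': 0.0, 'qpos': array([ 1.20988750e+00,  8.79889206e-02,  1.37233568e+00, -4.44086496e-05,
        1.68357777e+00, -1.03080791e-01]), 'joint_velocities': array([ 5.19465910e-04, -3.40586189e-04, -1.08235626e-03, -1.02223822e-03,
        8.83001474e-05,  4.59972122e-04]), 'joint_torque': array([ 6.26594738e-04, -3.51868272e+01, -3.13271821e+01, -1.86230650e-04,
        1.07942315e-02,  4.01696042e-06]), 'tool_pos': array([0.14006399, 0.53133138, 0.23007928]), 'orientation': array([-0.40381921, -3.11503697,  0.00354628]), 'wrist_force': array([-0.40011317, -0.04816236, -0.03478185]), 'torque': array([0.02024988, 0.0690692 , 0.0339022 ]), 'grip_force': 0.0, 'finger_gap': 0.08531180459168296}
top [[-0.019, -0.998, 0.055, 0.441], [-1.0, 0.018, -0.024, -0.032], [0.023, -0.056, -0.998, 1.282], [0.0, 0.0, 0.0, 1.0]] -0.043923134918085034 [[400.0229829335859, 0.0, 316.96063088421755], [0.0, 400.0229829335859, 197.8191615699112], [0.0, 0.0, 1.0]]
scene [[0.896, 0.338, -0.289, 0.833], [0.445, -0.662, 0.604, -0.647], [0.012, -0.669, -0.743, 0.792], [0.0, 0.0, 0.0, 1.0]] -0.012172054336647083 [[417.1711371165046, 0.0, 321.15798504161535], [0.0, 417.1711371165046, 207.18194087813143], [0.0, 0.0, 1.0]]
```

View pics/top0.png

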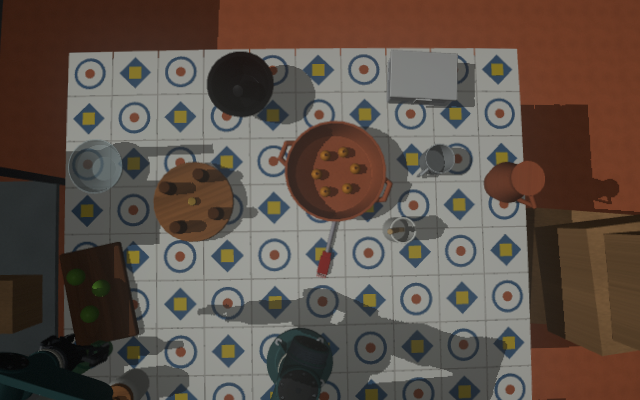

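View pics/scene0.png

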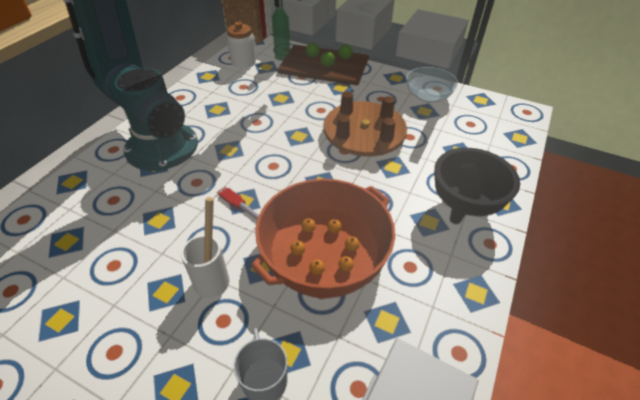

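Top view: pot around (336,171), Susan around (194,201) with 4 cones at about (168,187), (200,175), (216,213), (178,226), jar at about (399,229), brush at (328,250), sifter at (438,158). Scene view: spoon handle top at about (209,199), jar rim at about (205,248).

Run:
```python
from h import *
t=cv2.imread("pics/top0.png");s=cv2.imread("pics/scene0.png")
hsv=cv2.cvtColor(t,cv2.COLOR_BGR2HSV)
a=cv2.resize(t[140:260,140:260],None,fx=4,fy=4,interpolation=cv2.INTER_CUBIC)
b=cv2.resize(t[180:260,360:440],None,fx=4,fy=4,interpolation=cv2.INTER_CUBIC);b=cv2.copyMakeBorder(b,0,160,0,0,cv2.BORDER_CONSTANT)
cv2.imwrite("pics/a.png",np.hstack([a,b]))
a=cv2.resize(s[80:160,310:420],None,fx=4,fy=4,interpolation=cv2.INTER_CUBIC)
b=cv2.resize(s[185:305,170:250],None,fx=4,fy=4,interpolation=cv2.INTER_CUBIC);a=cv2.copyMakeBorder(a,0,160,0,0,cv2.BORDER_CONSTANT)
cv2.imwrite("pics/b.png",np.hstack([a,b]))
# expected susan
print("disc ctr",onz("top",194,201.5,.038),"pot",onz("top",336,171,.085),"jar",onz("top",399,229,.12))
```

```text
disc ctr [0.5053379  0.31994488 0.038     ] pot [ 0.58741446 -0.11999135  0.085     ] jar [ 0.41022699 -0.29794592  0.12      ]
```

View pics/a.png

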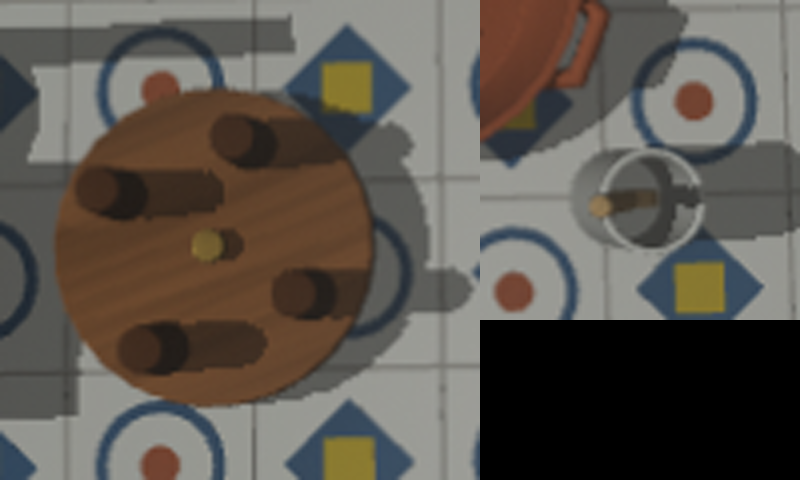

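View pics/b.png

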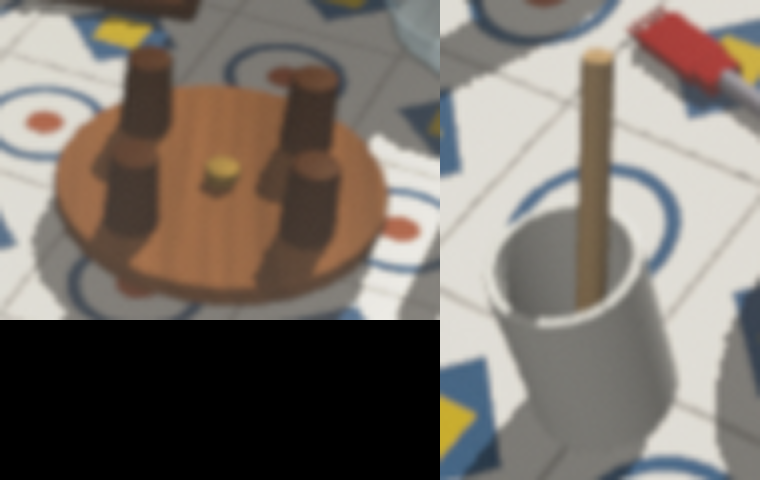

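Run:
```python
from h import *
B=onz("top",191.4,200.9,.050);print("button",B)
for uv in [(163.9,186.4),(197.9,173.9),(212.7,212.4),(174.4,226.4)]:
    p=onz("top",*uv,.098);print("cone",p.round(4),"r",np.linalg.norm(p[:2]-B[:2]).round(4),np.degrees(np.arctan2(*(p-B)[1::-1])).round(1),"az",np.degrees(np.arctan2(p[1],p[0])).round(1))
for uv in [((100+0)/1,0)]: pass
# scene cone tops check
for uv in [(153,58),(310,78),(133,150),(316,163)]:
    print("sc cone",onz("scene",310+uv[0]/4-.4,80+uv[1]/4-.4,.098).round(4))
print("sc button",onz("scene",310+222/4-.4,80+167/4-.4,.05))
print("jar rim",onz("top",402.9,229.6,.12),onz("scene",200.9,251.4,.12))
print("spoon tip",tri((389.6,231.1),(209.1,198.6)))
# pot rim: outline via colour
t=cv2.imread("pics/top0.png");h=cv2.cvtColor(t,cv2.COLOR_BGR2HSV)
m=((h[...,0]<14)&(h[...,1]>110)).astype(np.uint8)*255
m[:,:270]=0;m[:,410:]=0;m[:110]=0;m[230:]=0
m=cv2.morphologyEx(m,cv2.MORPH_OPEN,cv2.getStructuringElement(cv2.MORPH_ELLIPSE,(25,25)))
c=max(cv2.findContours(m,0,2)[0],key=cv2.contourArea);print(cv2.minEnclosingCircle(c),cv2.fitEllipse(c))
(u,v)=cv2.fitEllipse(c)[0];print("pot",onz("top",u,v,.085))
for uv in [(328,155),(343,153),(358,168),(347,188),(324,191),(317,174)]: print("tej",onz("top",*uv,.025).round(3))
# handles
print("h",onz("top",285,153,.075),onz("top",388,190,.075))
```

```text
button [0.50670764 0.32455331 0.05      ]
cone [0.5486 0.3923 0.098 ] r 0.0797 58.3 az 35.6
cone [0.584  0.2913 0.098 ] r 0.0842 -23.3 az 26.5
cone [0.4691 0.2478 0.098 ] r 0.0855 -116.1 az 27.8
cone [0.4298 0.3611 0.098 ] r 0.0852 154.6 az 40.0
sc cone [0.4323 0.3586 0.098 ]
sc cone [0.5454 0.3881 0.098 ]
sc cone [0.4664 0.2475 0.098 ]
sc cone [0.5853 0.2923 0.098 ]
sc button [0.50806918 0.3204503  0.05      ]
jar rim [ 0.40824164 -0.30937722  0.12      ] [ 0.41221971 -0.31365977  0.12      ]
spoon tip (array([ 0.40733407, -0.2516969 ,  0.21112781]), np.float64(0.0005712710534330574))
((345.0, 170.5), 48.541316986083984) ((354.8110656738281, 171.1634063720703), (57.917057037353516, 94.39891815185547), 178.36489868164062)
pot [ 0.58603205 -0.17684006  0.085     ]
tej [ 0.646 -0.1    0.025]
tej [ 0.652 -0.148  0.025]
tej [ 0.603 -0.194  0.025]
tej [ 0.54  -0.158  0.025]
tej [ 0.532 -0.085  0.025]
tej [ 0.586 -0.064  0.025]
h [0.6461541  0.03326998 0.075     ] [ 0.52806713 -0.27799657  0.075     ]
```

Call:
servo_tool(targets=[0.97,-0.57,-0.27,-0.12,0.97,-0.57,-0.27,-0.12,0.97,-0.57,-0.27,-0.12,0.97,-0.57,-0.27,-0.12,0.97,-0.57,-0.27,-0.12], fingers=66, force=40)

```text
clock: 0.72
tool_pos: [0.2864, 0.4454, 0.1899]
orientation: [-0.567, -3.089, 0.001]
wrist_force: [0.2, 0.5, -0.6]
finger_gap: 0.0661
grip_force: 0.0
```

Call:
servo_tool(targets=[0.97,-0.57,-0.27,-0.12,0.97,-0.57,-0.27,-0.12,0.97,-0.57,-0.27,-0.12,0.97,-0.57,-0.27,-0.12,0.97,-0.57,-0.27,-0.12])

```text
clock: 1.35
tool_pos: [0.4318, 0.36, 0.1494]
orientation: [-0.728, -3.055, 0.001]
wrist_force: [0.5, 0.5, 0.3]
finger_gap: 0.0662
grip_force: 0.0
```

Call:
servo_tool(targets=[0,0,0,0,0,0,0,0])

```text
clock: 1.6
tool_pos: [0.4308, 0.3609, 0.15]
orientation: [-0.727, -3.055, 0.0]
wrist_force: [0.4, -0.4, -0.5]
finger_gap: 0.0659
grip_force: 0.0
```

Run:
```python
from h import *
snap("scene","s1",(260,40,460,190),4)
s=state();print(s["tool_pos"],s["orientation"],s["wrist_force"])
```

```text
[0.43058422 0.36125089 0.15033016] [-7.25936119e-01 -3.05598709e+00 -2.73475751e-04] [-0.24652942  0.13148482 -0.07359222]
```

View pics/s1.png

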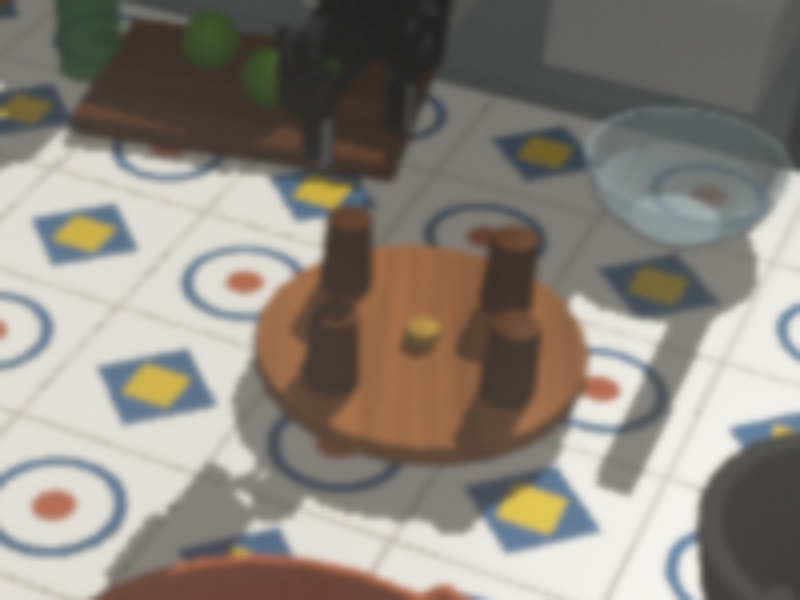

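The gripper is over the near-left cone, with nothing disturbed. Descending and gripping.

Call:
servo_tool(targets=[0,-0.03,-0.8,0,0,0,-0.8,0,0,0,-0.8,0,0,0,-0.7,0,0,0,0,0])

```text
clock: 2.28
tool_pos: [0.4291, 0.3598, 0.0557]
orientation: [-0.724, -3.054, 0.004]
wrist_force: [-0.1, -0.2, -0.3]
finger_gap: 0.0659
grip_force: 0.0
```

Call:
servo_tool(targets=[0,0,0,0,0,0,0,0,0,0,0,0,0,0,0,0,0,0,0,0], fingers=20)

```text
clock: 2.9
tool_pos: [0.4322, 0.3608, 0.0594]
orientation: [0.727, 3.054, 0.005]
wrist_force: [-0.8, 1.6, 5.7]
finger_gap: 0.0372
grip_force: 40.7
```

Call:
servo_tool(targets=[0,0,0.4,0,0,0,0.8,0,0,0,1,0,0,0,1,0,0,0,0.8,0])

```text
clock: 3.52
tool_pos: [0.4313, 0.3598, 0.1789]
orientation: [0.727, 3.056, 0.001]
wrist_force: [1.3, 0.4, -0.5]
finger_gap: 0.037
grip_force: 40.2
```

Run:
```python
from h import *
snap("scene","s2",(260,40,460,190),4)
s=state();print(s["tool_pos"],s["orientation"],s["wrist_force"],s["finger_gap"],s["grip_force"],[k for k in s],s.get("susan_disc"))
```

```text
[0.43270077 0.36075382 0.18275379] [0.72639626 3.05132038 0.00813411] [1.17726556 0.70428759 1.54715463] 0.0368288781747304 40.236528879613616 ['clock', 'qpos', 'joint_velocities', 'joint_torque', 'tool_pos', 'orientation', 'wrist_force', 'torque', 'grip_force', 'finger_gap'] None
```

View pics/s2.png

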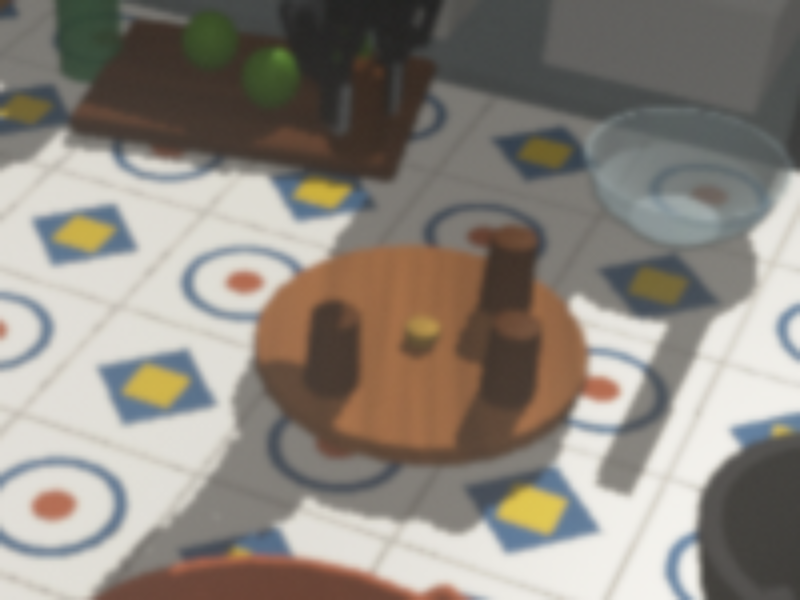

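Call:
servo_tool(targets=[0.13,-0.95,0,0.18,0.13,-0.95,0,0.18,0.13,-0.95,0,0.18,0.13,-0.95,0,0.18,0.13,-0.95,0,0.18])

```text
clock: 4.2
tool_pos: [0.4504, 0.2163, 0.1766]
orientation: [-0.484, -3.103, 0.001]
wrist_force: [0.1, 1.2, -1.1]
finger_gap: 0.037
grip_force: 40.2
```

Call:
servo_tool(targets=[0.13,-0.95,0,0.18,0.13,-0.95,0,0.18,0.13,-0.95,0,0.18,0.13,-0.95,0,0.18,0.13,-0.95,0,0.18])

```text
clock: 4.82
tool_pos: [0.4698, 0.0739, 0.1767]
orientation: [-0.239, -3.131, 0.0]
wrist_force: [0.3, 0.0, -0.5]
finger_gap: 0.0366
grip_force: 40.2
```

Call:
servo_tool(targets=[0.13,-0.95,0,0.18,0.13,-0.95,0,0.18,0.13,-0.95,0,0.18,0.13,-0.95,0,0.18,0.13,-0.95,0,0.18])

```text
clock: 5.45
tool_pos: [0.4893, -0.0685, 0.1767]
orientation: [0.008, -3.14, -0.0]
wrist_force: [0.5, -0.1, -0.4]
finger_gap: 0.037
grip_force: 40.2
```

Call:
servo_tool(targets=[0.13,-0.95,0,0.18,0.13,-0.95,0,0.18,0,0,0,0,0,0,0,0])

```text
clock: 5.95
tool_pos: [0.4971, -0.124, 0.1768]
orientation: [0.104, -3.139, -0.002]
wrist_force: [0.3, -0.0, -1.6]
finger_gap: 0.0367
grip_force: 40.3
```

Run:
```python
from h import *
snap("top","t2",(270,100,430,260),3.7)
s=state();print(s["clock"],s["tool_pos"],s["orientation"],s["wrist_force"],s["finger_gap"],s["grip_force"])
```

```text
6.0 [ 0.49721891 -0.12377057  0.17698445] [ 1.05461371e-01 -3.13912904e+00 -1.36874345e-03] [-0.42343155  0.03509995 -0.16485737] 0.03684495260881418 40.27015173865948
```

View pics/t2.png

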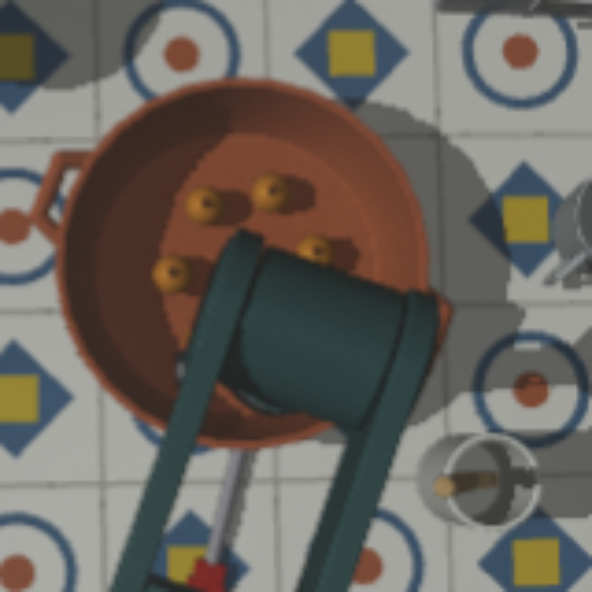

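Pot rim is centred at about (336,171), as I measured, and the arm is over the front gap between the fruit. Lowering the cone.

Call:
servo_tool(targets=[0,0,-1,0,0,0,-1,0,0,0,-1,0,0,0,-1,0,0,0,-0.5,0])

```text
clock: 6.62
tool_pos: [0.4964, -0.1231, 0.0405]
orientation: [0.107, -3.137, -0.002]
wrist_force: [-0.3, -0.1, -0.7]
finger_gap: 0.0368
grip_force: 40.3
```

Call:
servo_tool(targets=[0,0,-0.2,0,0,0,0,0])

```text
clock: 6.88
tool_pos: [0.498, -0.1245, 0.0369]
orientation: [-0.106, 3.139, -0.0]
wrist_force: [0.7, 0.5, -1.0]
finger_gap: 0.0369
grip_force: 40.3
```

Call:
servo_tool(targets=[0,0,0,0,0,0,0,0,0,0,0,0], fingers=54)

```text
clock: 7.25
tool_pos: [0.498, -0.1248, 0.0371]
orientation: [-0.105, 3.139, -0.001]
wrist_force: [0.8, 0.7, -0.2]
finger_gap: 0.0538
grip_force: 0.0
```

Call:
servo_tool(targets=[0,0,0.6,0,0,0,1,0,0,0,1,0,0,0,1,0,0,0,1,0])

```text
clock: 7.88
tool_pos: [0.4977, -0.1246, 0.177]
orientation: [-0.105, 3.138, -0.001]
wrist_force: [0.4, 0.3, 0.2]
finger_gap: 0.0537
grip_force: 0.0
```

Run:
```python
from h import *
im=snap("scene","s3",(230,80,430,300),2.7)
s=state();print(s["clock"],s["tool_pos"],s["orientation"],s["wrist_force"],s["finger_gap"],s["grip_force"])
```

```text
7.925 [ 0.49994359 -0.12541832  0.18201945] [-0.10469853  3.12993741 -0.00620377] [ 0.64445073 -0.19434322  2.8788394 ] 0.0541617489852411 0.0
```

View pics/s3.png

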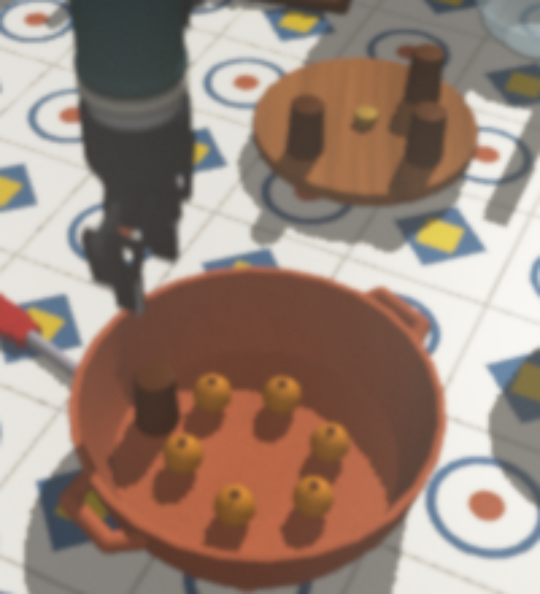

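First cone stands upright in the pot (crop ~(155,400)), and the Susan still holds three. Checking for a knock by differencing against the first picture.

```bash
cat >> h.py <<'E'
REF={"A":(163.9,186.4),"B":(197.9,173.9),"C":(212.7,212.4)}
def check(names):
    """template-match each cone of the first top picture in the present one; world xy of its top"""
    r=cv2.imread("pics/top0.png");t=read_camera("top");g=14
    for n in names:
        u,v=REF[n];a,b=int(u),int(v)
        w=t[b-8-g:b+9+g,a-8-g:a+9+g];q=cv2.matchTemplate(w,r[b-8:b+9,a-8:a+9],cv2.TM_CCOEFF_NORMED)
        _,m,_,l=cv2.minMaxLoc(q);p=onz("top",u+l[0]-g,v+l[1]-g,.098);print(n,"score",round(m,2),"shift",l[0]-g,l[1]-g,"top",p[:2].round(4))
E
python3 -c "
from h import *
check('ABC');print(state()['tool_pos'])"
```

```text
A score 1.0 shift 0 0 top [0.5486 0.3923]
B score 0.99 shift 0 0 top [0.584  0.2913]
C score 0.99 shift 0 0 top [0.4691 0.2478]
[ 0.49997005 -0.12546183  0.18032818]
```

Call:
servo_tool(targets=[-0.076,0.955,-0.07,-0.24,-0.076,0.955,-0.07,-0.24,-0.076,0.955,-0.07,-0.24,-0.076,0.955,-0.07,-0.24,-0.076,0.955,-0.07,-0.24], fingers=66)

```text
clock: 8.6
tool_pos: [0.4857, 0.0196, 0.1636]
orientation: [-0.226, -3.133, -0.0]
wrist_force: [0.9, 0.0, -0.4]
finger_gap: 0.0663
grip_force: 0.0
```

Call:
servo_tool(targets=[-0.076,0.955,-0.07,-0.24,-0.076,0.955,-0.07,-0.24,-0.076,0.955,-0.07,-0.24,-0.076,0.955,-0.07,-0.24,-0.076,0.955,-0.07,-0.24])

```text
clock: 9.22
tool_pos: [0.4743, 0.1628, 0.1531]
orientation: [-0.552, -3.092, 0.0]
wrist_force: [-0.0, -0.4, -0.3]
finger_gap: 0.0662
grip_force: 0.0
```

Call:
servo_tool(targets=[-0.076,0.955,-0.07,-0.24,-0.076,0.955,-0.07,-0.24,-0.076,0.955,-0.07,-0.24,0,0,0,0,0,0,0,0])

```text
clock: 9.85
tool_pos: [0.4678, 0.2473, 0.1469]
orientation: [-0.743, -3.052, 0.001]
wrist_force: [0.2, -0.4, -0.3]
finger_gap: 0.0662
grip_force: 0.0
```

Run:
```python
from h import *
snap("scene","s4",(300,60,420,160),4)
p=np.mean([state()["tool_pos"] for _ in range(5)],0);print(p)
check("A")
```

```text
[0.46791934 0.24709514 0.14701106]
A score 0.9 shift 0 0 top [0.5486 0.3923]
```

Call:
servo_tool(targets=[0,0,-0.8,0,0,0,-0.8,0,0,0,-0.8,0,0,0,-0.65,0,0,0,0,0])

```text
clock: 10.58
tool_pos: [0.4667, 0.2465, 0.0538]
orientation: [-0.744, -3.049, 0.004]
wrist_force: [-0.7, -0.4, -0.4]
finger_gap: 0.0661
grip_force: 0.0
```

Call:
servo_tool(targets=[0,0,0,0,0,0,0,0,0,0,0,0,0,0,0,0,0,0,0,0], fingers=20)

```text
clock: 11.2
tool_pos: [0.4691, 0.2481, 0.0573]
orientation: [0.743, 3.049, 0.002]
wrist_force: [-0.1, -1.1, 5.4]
finger_gap: 0.0367
grip_force: 40.8
```

Call:
servo_tool(targets=[0,0,0.4,0,0,0,0.8,0,0,0,1,0,0,0,1,0,0,0,0.8,0])

```text
clock: 11.82
tool_pos: [0.4678, 0.2481, 0.1771]
orientation: [0.743, 3.052, 0.001]
wrist_force: [0.1, 1.4, -0.2]
finger_gap: 0.0374
grip_force: 40.2
```

Call:
servo_tool(targets=[0.25,-0.97,0,-0.33,0.25,-0.97,0,-0.33,0.25,-0.97,0,-0.33,0.25,-0.97,0,-0.33,0.25,-0.97,0,-0.33])

```text
clock: 12.45
tool_pos: [0.5052, 0.1016, 0.1756]
orientation: [-1.176, -2.913, -0.0]
wrist_force: [-1.1, -0.5, -0.3]
finger_gap: 0.0371
grip_force: 40.2
```

Call:
servo_tool(targets=[0.25,-0.97,0,-0.33,0.25,-0.97,0,-0.33,0.25,-0.97,0,-0.33,0.25,-0.97,0,-0.33,0.25,-0.97,0,-0.33])

```text
clock: 13.08
tool_pos: [0.5428, -0.0438, 0.1756]
orientation: [-1.582, -2.714, -0.0]
wrist_force: [0.4, 0.4, -0.7]
finger_gap: 0.0373
grip_force: 40.2
```

Call:
servo_tool(targets=[0,0,0,0,0,0,0,0])

```text
clock: 13.32
tool_pos: [0.5426, -0.0425, 0.1754]
orientation: [-1.578, -2.715, -0.001]
wrist_force: [0.6, 0.3, -0.5]
finger_gap: 0.037
grip_force: 40.2
```

Run:
```python
from h import *
check("AB")
p=np.mean([state()["tool_pos"] for _ in range(5)],0);print(p, state()["orientation"])
```

```text
A score 1.0 shift 0 0 top [0.5486 0.3923]
B score 0.99 shift 0 0 top [0.584  0.2913]
[ 0.54259404 -0.04223065  0.17548932] [-1.57762064e+00 -2.71587387e+00 -7.95859348e-04]
```

Call:
servo_tool(targets=[0,0,-1,0,0,0,-1,0,0,0,-1,0,0,0,-1,0,0,0,-0.4,0])

```text
clock: 14.0
tool_pos: [0.5413, -0.0418, 0.0415]
orientation: [-1.575, -2.714, 0.002]
wrist_force: [0.2, 0.4, -0.3]
finger_gap: 0.0368
grip_force: 40.2
```

Call:
servo_tool(targets=[0,0,-0.25,0,0,0,0,0])

```text
clock: 14.25
tool_pos: [0.5432, -0.0429, 0.0365]
orientation: [1.579, 2.715, 0.001]
wrist_force: [1.2, 0.2, -0.5]
finger_gap: 0.0372
grip_force: 40.2
```

Call:
servo_tool(targets=[0,0,0,0,0,0,0,0,0,0,0,0], fingers=54)

```text
clock: 14.62
tool_pos: [0.5434, -0.0432, 0.0368]
orientation: [1.579, 2.714, 0.001]
wrist_force: [0.3, -0.2, 0.7]
finger_gap: 0.0541
grip_force: 0.0
```

Call:
servo_tool(targets=[0,0,0.6,0,0,0,1,0,0,0,1,0,0,0,1,0,0,0,1,0])

```text
clock: 15.25
tool_pos: [0.5431, -0.0432, 0.1768]
orientation: [1.579, 2.714, 0.001]
wrist_force: [0.2, -0.0, -0.8]
finger_gap: 0.054
grip_force: 0.0
```

Run:
```python
from h import *
check("AB")
p=np.mean([state()["tool_pos"] for _ in range(5)],0);print(p, state()["orientation"])
```

```text
A score 1.0 shift 0 0 top [0.5486 0.3923]
B score 0.99 shift 0 0 top [0.584  0.2913]
[ 0.54538378 -0.04356584  0.18190705] [1.57440874 2.70678906 0.0057512 ]
```

Call:
servo_tool(targets=[0.116,0.93,-0.075,0.32,0.116,0.93,-0.075,0.32,0.116,0.93,-0.075,0.32,0.116,0.93,-0.075,0.32,0.116,0.93,-0.075,0.32], fingers=66)

```text
clock: 15.92
tool_pos: [0.5605, 0.0973, 0.1638]
orientation: [1.183, 2.909, 0.001]
wrist_force: [-0.3, -0.1, 0.4]
finger_gap: 0.0656
grip_force: 0.0
```

Call:
servo_tool(targets=[0.116,0.93,-0.075,0.32,0.116,0.93,-0.075,0.32,0.116,0.93,-0.075,0.32,0.116,0.93,-0.075,0.32,0.116,0.93,-0.075,0.32])

```text
clock: 16.55
tool_pos: [0.578, 0.2368, 0.1525]
orientation: [0.767, 3.045, 0.001]
wrist_force: [0.3, 0.8, 0.6]
finger_gap: 0.066
grip_force: 0.0
```

Call:
servo_tool(targets=[0.116,0.93,-0.075,0.32,0.116,0.93,-0.075,0.32,0,0,0,0,0,0,0,0,0,0,0,0])

```text
clock: 17.18
tool_pos: [0.5848, 0.2907, 0.1475]
orientation: [0.601, 3.083, -0.0]
wrist_force: [-1.0, 0.2, 1.1]
finger_gap: 0.0659
grip_force: 0.0
```

Run:
```python
from h import *
im=snap("scene","s5",(300,60,420,160),4)
check("A")
p=np.mean([state()["tool_pos"] for _ in range(5)],0);print(p, state()["orientation"])
```

```text
A score 0.99 shift 0 0 top [0.5486 0.3923]
[0.58483726 0.29077032 0.14742143] [6.00688373e-01 3.08322508e+00 2.34077381e-04]
```

View pics/s5.png

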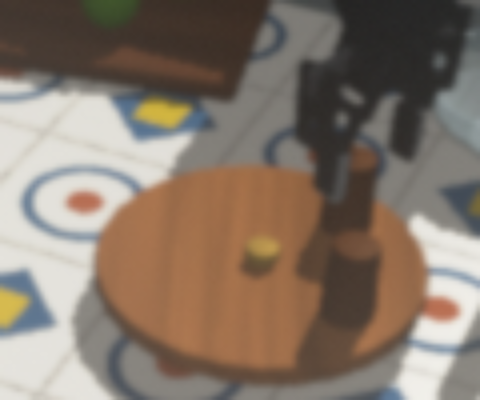

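Call:
servo_tool(targets=[0,0.02,-0.8,0,0,0,-0.8,0,0,0,-0.8,0,0,0,-0.65,0,0,0,0,0])

```text
clock: 17.9
tool_pos: [0.5834, 0.2914, 0.0533]
orientation: [-0.599, -3.08, 0.004]
wrist_force: [-0.5, -1.0, 0.7]
finger_gap: 0.0663
grip_force: 0.0
```

Call:
servo_tool(targets=[0,0,0,0,0,0,0,0,0,0,0,0,0,0,0,0,0,0,0,0], fingers=20)

```text
clock: 18.52
tool_pos: [0.5858, 0.2927, 0.0575]
orientation: [0.598, 3.081, 0.003]
wrist_force: [0.3, -0.5, 5.6]
finger_gap: 0.0367
grip_force: 40.8
```

Call:
servo_tool(targets=[0,0,0.4,0,0,0,0.8,0,0,0,1,0,0,0,1,0,0,0,0.8,0])

```text
clock: 19.15
tool_pos: [0.5844, 0.2923, 0.1767]
orientation: [-0.598, -3.084, -0.0]
wrist_force: [0.5, -0.3, -0.4]
finger_gap: 0.037
grip_force: 40.2
```

Call:
servo_tool(targets=[-0.065,-0.973,0,-0.535,-0.065,-0.973,0,-0.535,-0.065,-0.973,0,-0.535,-0.065,-0.973,0,-0.535,-0.065,-0.973,0,-0.535])

```text
clock: 19.77
tool_pos: [0.5742, 0.1454, 0.1752]
orientation: [-1.3, -2.859, 0.001]
wrist_force: [-0.4, 0.2, -1.0]
finger_gap: 0.0371
grip_force: 40.2
```

Call:
servo_tool(targets=[-0.065,-0.973,0,-0.535,-0.065,-0.973,0,-0.535,-0.065,-0.973,0,-0.535,-0.065,-0.973,0,-0.535,-0.065,-0.973,0,-0.535])

```text
clock: 20.4
tool_pos: [0.5645, -0.0004, 0.1752]
orientation: [-1.926, -2.481, 0.001]
wrist_force: [0.1, 0.1, -0.4]
finger_gap: 0.037
grip_force: 40.2
```

Call:
servo_tool(targets=[-0.065,-0.973,0,-0.535,-0.065,-0.973,0,-0.535,-0.065,-0.973,0,-0.535,-0.065,-0.973,0,-0.535,-0.065,-0.973,0,-0.535])

```text
clock: 21.02
tool_pos: [0.5548, -0.1462, 0.1752]
orientation: [-2.447, -1.968, 0.001]
wrist_force: [0.8, -0.3, -1.6]
finger_gap: 0.037
grip_force: 40.2
```

Call:
servo_tool(targets=[-0.065,-0.973,0,-0.535,-0.065,-0.973,0,-0.535,0,0,0,0,0,0,0,0])

```text
clock: 21.52
tool_pos: [0.5512, -0.2033, 0.1752]
orientation: [-2.617, -1.736, -0.0]
wrist_force: [-0.3, -0.6, -1.6]
finger_gap: 0.0369
grip_force: 40.2
```

Run:
```python
from h import *
check("A")
p=np.mean([state()["tool_pos"] for _ in range(5)],0);print(p, state()["orientation"])
```

```text
A score 0.99 shift 0 0 top [0.5486 0.3923]
[ 0.5513877  -0.20302445  0.17534574] [-2.61651750e+00 -1.73695854e+00 -9.30260593e-05]
```

Call:
servo_tool(targets=[0,0,-1,0,0,0,-1,0,0,0,-1,0,0,0,-1,0,0,0,-0.4,0])

```text
clock: 22.2
tool_pos: [0.5608, -0.2063, 0.0587]
orientation: [2.6, 1.726, 0.024]
wrist_force: [-2.5, 5.3, 67.0]
finger_gap: 0.0367
grip_force: 69.4
```

Call:
servo_tool(targets=[0,0,-0.25,0,0,0,0,0])

```text
clock: 22.45
tool_pos: [0.566, -0.207, 0.0591]
orientation: [2.59, 1.721, 0.038]
wrist_force: [-2.1, 5.7, 57.9]
finger_gap: 0.037
grip_force: 68.5
```

Call:
servo_tool(targets=[0,0,0,0,0,0,0,0,0,0,0,0], fingers=54)

```text
clock: 22.82
tool_pos: [0.5503, -0.2036, 0.0366]
orientation: [-2.616, -1.737, 0.005]
wrist_force: [-4.1, -0.3, 11.0]
finger_gap: 0.0539
grip_force: 5.6
```

Call:
servo_tool(targets=[0,0,0.6,0,0,0,1,0,0,0,1,0,0,0,1,0,0,0,1,0])

```text
clock: 23.45
tool_pos: [0.5511, -0.2033, 0.1741]
orientation: [-2.616, -1.735, 0.001]
wrist_force: [0.6, -0.3, 0.5]
finger_gap: 0.0539
grip_force: 0.0
```

Run:
```python
from h import *
check("A")
p=np.mean([state()["tool_pos"] for _ in range(5)],0);print(p, state()["orientation"])
```

```text
A score 0.99 shift 0 0 top [0.5486 0.3923]
[ 0.55319053 -0.20424002  0.17942482] [2.61338797 1.73353975 0.00583947]
```

Run:
```python
from h import *
a=cv2.resize(read_camera("scene")[165:305,240:410],None,fx=2.35,fy=2.35,interpolation=cv2.INTER_CUBIC)
b=cv2.resize(read_camera("top")[110:230,270:405],None,fx=2.9,fy=2.9,interpolation=cv2.INTER_CUBIC)
h=max(a.shape[0],b.shape[0]);f=lambda q:cv2.copyMakeBorder(q,0,h-q.shape[0],0,0,cv2.BORDER_CONSTANT)
cv2.imwrite("pics/s6.png",np.hstack([f(a),f(b)]))
```

View pics/s6.png

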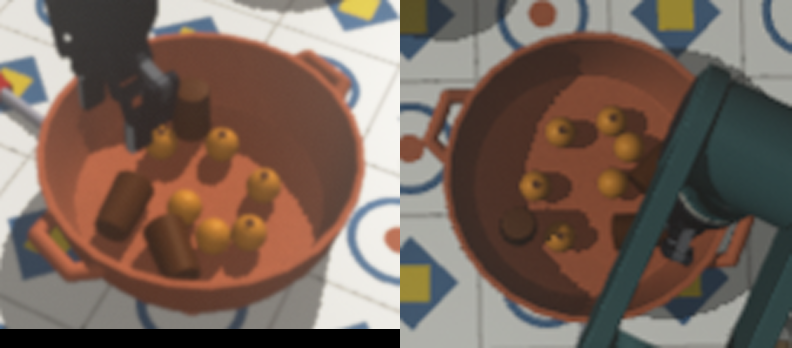

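Two cones in the pot have tipped over, but all of it is inside the rim with the fruit. Fetching the last cone.

Call:
servo_tool(targets=[0,0.99,-0.045,-0.035,0,0.99,-0.045,-0.035,0,0.99,-0.045,-0.035,0,0.99,-0.045,-0.035,0,0.99,-0.045,-0.035], fingers=66)

```text
clock: 24.22
tool_pos: [0.5502, -0.054, 0.1645]
orientation: [-2.642, -1.694, 0.005]
wrist_force: [-0.4, 0.5, -0.3]
finger_gap: 0.0659
grip_force: 0.0
```

Call:
servo_tool(targets=[0,0.99,-0.045,-0.035,0,0.99,-0.045,-0.035,0,0.99,-0.045,-0.035,0,0.99,-0.045,-0.035,0,0.99,-0.045,-0.035])

```text
clock: 24.85
tool_pos: [0.5501, 0.0942, 0.1577]
orientation: [-2.668, -1.654, 0.006]
wrist_force: [-0.1, 0.0, -0.6]
finger_gap: 0.066
grip_force: 0.0
```

Call:
servo_tool(targets=[0,0.99,-0.045,-0.035,0,0.99,-0.045,-0.035,0,0.99,-0.045,-0.035,0,0.99,-0.045,-0.035,0,0.99,-0.045,-0.035])

```text
clock: 25.48
tool_pos: [0.5501, 0.2423, 0.1508]
orientation: [-2.694, -1.614, 0.007]
wrist_force: [0.9, 0.6, -0.0]
finger_gap: 0.0663
grip_force: 0.0
```

Call:
servo_tool(targets=[0,0.99,-0.045,-0.035,0,0.99,-0.045,-0.035,0,0.99,-0.045,-0.035,0,0.99,-0.045,-0.035,-0.15,0.99,-0.045,-0.035])

```text
clock: 26.1
tool_pos: [0.5458, 0.3905, 0.1437]
orientation: [2.72, 1.572, -0.008]
wrist_force: [-0.1, -0.3, -0.0]
finger_gap: 0.0663
grip_force: 0.0
```

Call:
servo_tool(targets=[0,0,0,0,0,0,0,0,0,0,0,0])

```text
clock: 26.48
tool_pos: [0.547, 0.389, 0.1464]
orientation: [2.72, 1.571, -0.002]
wrist_force: [-0.8, -0.2, -0.2]
finger_gap: 0.0657
grip_force: 0.0
```

Run:
```python
from h import *
p=np.mean([state()["tool_pos"] for _ in range(5)],0);print(p, state()["orientation"])
r=cv2.imread("pics/scene0.png");im=read_camera("scene")
b,a=97,387  # scene cone A top
w=im[b-25:b+26,a-25:a+26];q=cv2.matchTemplate(w,r[b-3:b+20,a-6:a+8],cv2.TM_CCOEFF_NORMED);_,m,_,l=cv2.minMaxLoc(q);print(m,l[0]-19,l[1]-22)
```

```text
[0.54703148 0.38897886 0.14640794] [ 2.72008301e+00  1.57111260e+00 -1.91411569e-03]
0.9870977997779846 0 0
```

Call:
servo_tool(targets=[0,0.02,-0.8,0,0,0,-0.8,0,0,0,-0.8,0,0,0,-0.62,0,0,0,0,0])

```text
clock: 27.15
tool_pos: [0.546, 0.3895, 0.0543]
orientation: [2.72, 1.572, -0.007]
wrist_force: [1.1, 1.1, -0.0]
finger_gap: 0.066
grip_force: 0.0
```

Call:
servo_tool(targets=[0,0,0,0,0,0,0,0,0,0,0,0,0,0,0,0,0,0,0,0], fingers=20)

```text
clock: 27.78
tool_pos: [0.5481, 0.3913, 0.0585]
orientation: [2.719, 1.573, 0.006]
wrist_force: [-0.1, 0.2, 6.0]
finger_gap: 0.0368
grip_force: 40.7
```

Call:
servo_tool(targets=[0,0,0.4,0,0,0,0.8,0,0,0,1,0,0,0,1,0,0,0,0.8,0])

```text
clock: 28.4
tool_pos: [0.5468, 0.3906, 0.1776]
orientation: [-2.72, -1.573, 0.0]
wrist_force: [0.3, 0.0, -0.0]
finger_gap: 0.037
grip_force: 40.2
```

Call:
servo_tool(targets=[0.209,-0.962,0,-0.03,0.209,-0.962,0,-0.03,0.209,-0.962,0,-0.03,0.209,-0.962,0,-0.03,0.209,-0.962,0,-0.03])

```text
clock: 29.02
tool_pos: [0.578, 0.2453, 0.176]
orientation: [-2.74, -1.537, 0.002]
wrist_force: [0.4, 0.2, 0.1]
finger_gap: 0.0368
grip_force: 40.2
```

Call:
servo_tool(targets=[0.209,-0.962,0,-0.03,0.209,-0.962,0,-0.03,0.209,-0.962,0,-0.03,0.209,-0.962,0,-0.03,0.209,-0.962,0,-0.03])

```text
clock: 29.65
tool_pos: [0.6093, 0.1011, 0.176]
orientation: [-2.759, -1.5, 0.002]
wrist_force: [-0.2, 0.0, -0.8]
finger_gap: 0.037
grip_force: 40.2
```

Call:
servo_tool(targets=[0.209,-0.962,0,-0.03,0.209,-0.962,0,-0.03,0.209,-0.962,0,-0.03,0.209,-0.962,0,-0.03,0.209,-0.962,0,-0.03])

```text
clock: 30.28
tool_pos: [0.6407, -0.043, 0.176]
orientation: [-2.778, -1.464, 0.002]
wrist_force: [0.8, 0.3, -0.5]
finger_gap: 0.0367
grip_force: 40.2
```

Call:
servo_tool(targets=[0,0,0,0,0,0,0,0])

```text
clock: 30.52
tool_pos: [0.6407, -0.0417, 0.1761]
orientation: [-2.778, -1.464, 0.001]
wrist_force: [-0.6, 0.4, -0.9]
finger_gap: 0.0369
grip_force: 40.2
```

Run:
```python
from h import *
p=np.mean([state()["tool_pos"] for _ in range(5)],0);print(p, state()["orientation"])
a=cv2.resize(read_camera("scene")[165:305,240:410],None,fx=3,fy=3,interpolation=cv2.INTER_CUBIC)
cv2.imwrite("pics/s7.png",a)
```

```text
[ 0.64067422 -0.04165445  0.17608628] [-2.77800304e+00 -1.46428945e+00  8.52558352e-04]
```

View pics/s7.png

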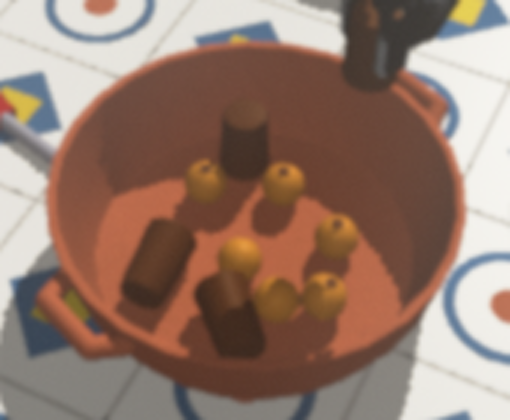

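Held cone is over the empty back-left strip of the pot; two lying cones at crop (158,262) and (230,315), one upright at (245,140). Lowering.

Call:
servo_tool(targets=[0,-0.05,-1,0,0,0,-1,0,0,0,-1,0,0,0,-0.6,0,0,0,-0.4,0])

```text
clock: 31.2
tool_pos: [0.6408, -0.043, 0.0556]
orientation: [-2.778, -1.466, 0.001]
wrist_force: [-0.8, -0.1, -1.0]
finger_gap: 0.0365
grip_force: 40.2
```

Call:
servo_tool(targets=[0,0,-0.3,0,0,0,-0.2,0,0,0,-0.15,0,0,0,0,0])

```text
clock: 31.7
tool_pos: [0.641, -0.0438, 0.0369]
orientation: [-2.779, -1.465, 0.0]
wrist_force: [0.2, 0.1, -1.6]
finger_gap: 0.0371
grip_force: 40.2
```

Call:
servo_tool(targets=[0,0,0,0,0,0,0,0,0,0,0,0], fingers=54)

```text
clock: 32.08
tool_pos: [0.6413, -0.0438, 0.0374]
orientation: [2.779, 1.464, 0.001]
wrist_force: [-0.0, -0.3, 1.2]
finger_gap: 0.0538
grip_force: 0.0
```

Call:
servo_tool(targets=[0,0,0.6,0,0,0,1,0,0,0,1,0,0,0,1,0,0,0,1,0])

```text
clock: 32.7
tool_pos: [0.6413, -0.0438, 0.1778]
orientation: [2.778, 1.464, 0.003]
wrist_force: [0.8, 1.5, -0.5]
finger_gap: 0.0541
grip_force: 0.0
```

Call:
servo_tool(targets=[0,0,1,0,0,0,1,0,0,0,1,0,0,0,0.4,0,0,0,0,0])

```text
clock: 33.33
tool_pos: [0.6414, -0.0438, 0.2786]
orientation: [2.778, 1.464, 0.004]
wrist_force: [-0.1, 0.0, -0.1]
finger_gap: 0.0541
grip_force: 0.0
```

Run:
```python
from h import *
p=np.mean([state()["tool_pos"] for _ in range(5)],0);print(p, state()["orientation"])
a=cv2.resize(read_camera("scene")[185:305,170:250],None,fx=3,fy=3,interpolation=cv2.INTER_CUBIC)
b=cv2.resize(read_camera("top")[110:260,270:440],None,fx=3,fy=3,interpolation=cv2.INTER_CUBIC)
h=max(a.shape[0],b.shape[0]);f=lambda q:cv2.copyMakeBorder(q,0,h-q.shape[0],0,0,cv2.BORDER_CONSTANT)
cv2.imwrite("pics/s8.png",np.hstack([f(a),f(b)]))
```

```text
[ 0.64136127 -0.04377488  0.27857689] [2.77763611 1.46388784 0.00364236]
```

View pics/s8.png

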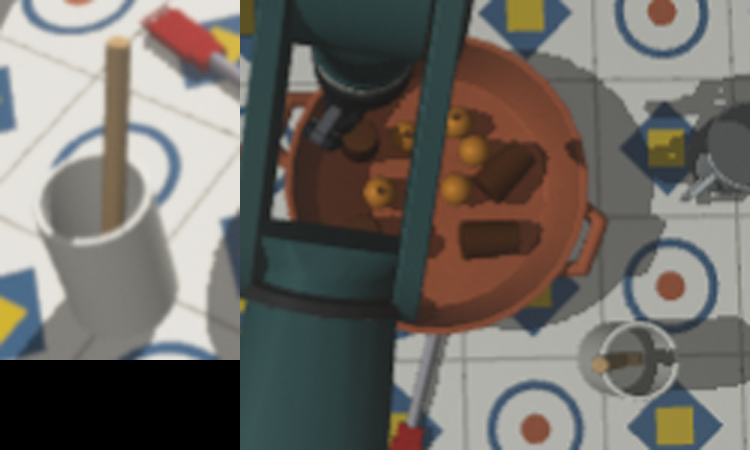

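All four cones are in the pot (two lying around crop (508,170) and (490,240)), fruit all inside, spoon untouched. Now the spoon's axis from both views.

Run:
```python
from h import *
# handle in the two first pictures: colour mask axis
t=cv2.imread("pics/top0.png");s=cv2.imread("pics/scene0.png")
hs=cv2.cvtColor(s,cv2.COLOR_BGR2HSV);m=((hs[...,0]>8)&(hs[...,0]<25)&(hs[...,1]>70)).astype(np.uint8)
m[:,:195]=0;m[:,222:]=0;m[:192]=0;m[258:]=0
v,u=np.nonzero(m);rows=[(u[v==r].mean(),r) for r in (206,245)];print(rows,len(u))
S=rows; 
P=np.array(rows);
ht=cv2.cvtColor(t,cv2.COLOR_BGR2HSV);mt=((ht[...,0]>8)&(ht[...,0]<25)&(ht[...,1]>60)).astype(np.uint8);mt[:,:384]=0;mt[:,412:]=0;mt[:220]=0;mt[240:]=0
vt,ut=np.nonzero(mt);print([(c,vt[ut==c].mean(),(ut==c).sum()) for c in sorted(set(ut))])
k=(ut>=388)&(ut<=400);f=np.polyfit(ut[k],vt[k],1);T=[(390,np.polyval(f,390)),(400,np.polyval(f,400))];print(T)
nrm=lambda n,q:np.cross(ray(n,*q[0])[1],ray(n,*q[1])[1])
d=np.cross(nrm("top",T),nrm("scene",S));d/=np.linalg.norm(d);d*=np.sign(d[2])
tip=tri((389.6,231.1),(209.1,198.6))[0]
print("dir",d,"tilt",np.degrees(np.arccos(d[2])))
for z in(.168,.12,.01):print(z,tip+d*(z-tip[2])/d[2])
```

```text
[(np.float64(208.5), 206), (np.float64(207.5), 245)] 348
[(np.int64(387), np.float64(231.0), np.int64(1)), (np.int64(388), np.float64(231.0), np.int64(5)), (np.int64(389), np.float64(231.0), np.int64(5)), (np.int64(390), np.float64(231.0), np.int64(5)), (np.int64(391), np.float64(231.0), np.int64(5)), (np.int64(392), np.float64(231.0), np.int64(5)), (np.int64(393), np.float64(230.5), np.int64(4)), (np.int64(394), np.float64(230.5), np.int64(4)), (np.int64(395), np.float64(230.5), np.int64(4)), (np.int64(396), np.float64(229.5), np.int64(4)), (np.int64(397), np.float64(229.5), np.int64(4)), (np.int64(398), np.float64(229.5), np.int64(4)), (np.int64(399), np.float64(229.5), np.int64(4)), (np.int64(400), np.float64(229.5), np.int64(4)), (np.int64(401), np.float64(229.5), np.int64(4)), (np.int64(402), np.float64(229.0), np.int64(3)), (np.int64(403), np.float64(229.0), np.int64(3))]
[(390, np.float64(230.96521438151692)), (400, np.float64(229.32977112447546))]
dir [0.01303264 0.31277618 0.94973744] tilt 18.242988354635727
0.168 [ 0.40674226 -0.26590014  0.168     ]
0.12 [ 0.40608358 -0.28170794  0.12      ]
0.01 [ 0.40457412 -0.31793414  0.01      ]
```

Call:
servo_tool(targets=[-0.87,-0.822,0,0.36,-0.87,-0.822,0,0.36,-0.87,-0.822,0,0.36,-0.87,-0.822,0,0.36,-0.87,-0.822,0,0.36], fingers=54)

```text
clock: 34.05
tool_pos: [0.509, -0.1675, 0.2748]
orientation: [-2.511, -1.882, 0.003]
wrist_force: [0.5, 0.1, 1.0]
finger_gap: 0.0544
grip_force: 0.0
```

Call:
servo_tool(targets=[-0.87,-0.822,0,0.36,-0.87,-0.822,0,0.36,-0.87,-0.822,0,0.36,-0.87,-0.822,0,0.36,0,0,0,0])

```text
clock: 34.67
tool_pos: [0.4043, -0.2666, 0.2753]
orientation: [-2.262, -2.176, 0.001]
wrist_force: [-0.8, 0.2, 0.9]
finger_gap: 0.0541
grip_force: 0.0
```

Call:
servo_tool(targets=[0,0,0,0,0,0,0,0])

```text
clock: 34.92
tool_pos: [0.4066, -0.2649, 0.2763]
orientation: [-2.258, -2.182, -0.0]
wrist_force: [-0.2, 0.1, -0.6]
finger_gap: 0.054
grip_force: 0.0
```

Run:
```python
from h import *
p=np.mean([state()["tool_pos"] for _ in range(5)],0);print(p, state()["orientation"])
```

```text
[ 0.40661706 -0.26494763  0.27631782] [-2.25830384e+00 -2.18235626e+00 -4.64289427e-04]
```

Call:
servo_tool(targets=[0,0,-0.9,0,0,0,-0.9,0,0,0,-0.9,0,0,0,-0.8,0,0,0,-0.73,0])

```text
clock: 35.55
tool_pos: [0.4066, -0.2648, 0.1488]
orientation: [-2.258, -2.183, -0.0]
wrist_force: [-0.3, 0.3, -0.1]
finger_gap: 0.0543
grip_force: 0.0
```

Call:
servo_tool(targets=[0,0,0,0,0,0,0,0])

```text
clock: 35.8
tool_pos: [0.4069, -0.2656, 0.1509]
orientation: [2.258, 2.182, 0.0]
wrist_force: [0.1, -0.6, 1.0]
finger_gap: 0.054
grip_force: 0.0
```

Call:
servo_tool(targets=[0,0,0,0,0,0,0,0,0,0,0,0,0,0,0,0,0,0,0,0], fingers=5, force=110)

```text
clock: 36.42
tool_pos: [0.4066, -0.266, 0.1511]
orientation: [2.259, 2.181, 0.001]
wrist_force: [1.0, 1.4, 4.9]
finger_gap: 0.0138
grip_force: 106.6
```

Call:
servo_tool(targets=[0,0,0,0,0,0,0,0,0,0,0,0])

```text
clock: 36.8
tool_pos: [0.4067, -0.2659, 0.1511]
orientation: [2.259, 2.181, 0.001]
wrist_force: [-0.2, 0.9, 5.4]
finger_gap: 0.0138
grip_force: 106.6
```

Run:
```python
from h import *
p=np.mean([state()["tool_pos"] for _ in range(5)],0);print(p, state()["wrist_force"],state()["torque"])
im=snap("scene","s9");snap("top","t9")
```

```text
[ 0.40666109 -0.26594185  0.15111861] [-0.2340207   0.94548918  5.43757038] [ 0.07110511  0.01219247 -0.05110223]
```

Call:
servo_tool(targets=[0,0,0.5,0,0,0,0.5,0,0,0,0,0])

```text
clock: 37.28
tool_pos: [0.4069, -0.2664, 0.182]
orientation: [2.258, 2.179, 0.001]
wrist_force: [-0.5, 0.1, -1.0]
finger_gap: 0.0136
grip_force: 106.6
```

Call:
servo_tool(targets=[0,0.2,0.7,0,0,0.2,0.7,0,0,0.2,0.7,0,0,0.2,0.7,0,0,0.2,0.7,0])

```text
clock: 37.9
tool_pos: [0.4059, -0.2354, 0.2852]
orientation: [-2.26, -2.181, 0.0]
wrist_force: [0.4, -0.4, -0.8]
finger_gap: 0.0134
grip_force: 106.7
```

Call:
servo_tool(targets=[0,0.2,0.7,0,0,0,0.7,0,0,0,0.7,0,0,0,0,0,0,0,0,0])

```text
clock: 38.52
tool_pos: [0.406, -0.2296, 0.3468]
orientation: [-2.259, -2.181, 0.0]
wrist_force: [-0.0, -0.2, -1.7]
finger_gap: 0.0137
grip_force: 106.7
```

Run:
```python
from h import *
p=np.mean([state()["tool_pos"] for _ in range(5)],0);print(p, state()["wrist_force"],state()["torque"],state()["finger_gap"])
im=read_camera("scene");cv2.imwrite("pics/s10.png",im);tt=read_camera("top");cv2.imwrite("pics/t10.png",tt)
u,v=map(int,proj("scene",p-[0,.04,.08]));print(u,v)
a=im[max(0,v-110):v+90,max(0,u-90):u+90];cv2.imwrite("pics/s10c.png",cv2.resize(a,None,fx=3,fy=3,interpolation=cv2.INTER_CUBIC));print(max(0,u-90),max(0,v-110))
```

```text
[ 0.40595074 -0.2295625   0.34681272] [-0.03594855 -0.23702418 -1.71354378] [-0.01049733 -0.00279462 -0.02161583] 0.013652689095602768
196 183
106 73
```

View pics/s10c.png

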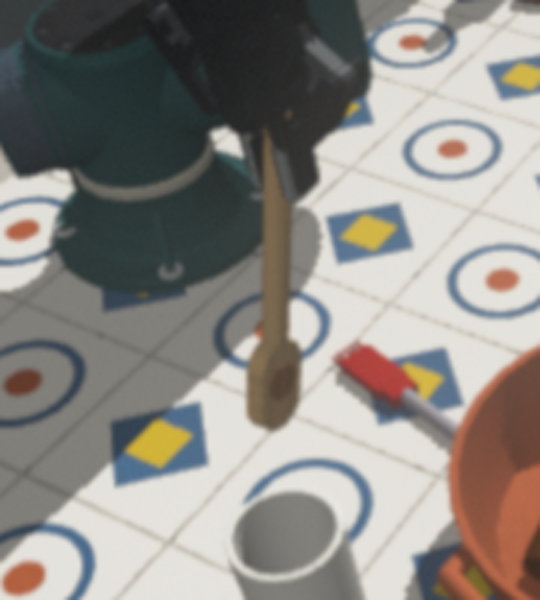

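Spoon is free and clear of the jar, head tip at about scene pixel (197,216). Next, check the tip offset and find the fruit for a free entry point.

```bash
cat >> h.py <<'E'
def fruit(im=None):
    im=read_camera("top") if im is None else im
    h=cv2.cvtColor(im,cv2.COLOR_BGR2HSV)
    m=((h[...,0]>=13)&(h[...,0]<30)&(h[...,1]>150)&(h[...,2]>70)).astype(np.uint8);m[:,:280]=0;m[:,395:]=0;m[:112]=0;m[222:]=0
    n,_,st,c=cv2.connectedComponentsWithStats(m)
    for i in range(1,n):
        if st[i,4]>15:
            p=onz("top",*c[i],.03)[:2]-[.5874,-.121];print("fruit px",c[i].round(1),st[i,4],"rel",p.round(3),"r",np.hypot(*p).round(3),"ang",np.degrees(np.arctan2(p[1],p[0])).round())
E
python3 - <<'E'
from h import *
p=np.array([.406,-.2296,.3468]);print("pred tip",proj("scene",p+[-.002,-.0535,-.145]))
o=p+[-.002,-.0535,-.145]
for dz in (-.006,0,.006):print(dz,[onz("scene",196.7,215.7,o[2]+dz)-p])
im=cv2.imread("pics/t10.png");fruit(im)
cv2.imwrite("pics/t10c.png",cv2.resize(im[100:250,260:440],None,fx=3,fy=3))
E
```

```text
pred tip (np.float64(198.60516661455486), np.float64(212.26472998251742))
-0.006 [array([-0.00421648, -0.05838017, -0.151     ])]
0 [array([ 1.23582702e-04, -6.19875765e-02, -1.45000000e-01])]
0.006 [array([ 0.00446365, -0.06559498, -0.139     ])]
fruit px [364.9 115.6] 86 rel [ 0.183 -0.099] r 0.208 ang -28.0
fruit px [344.6 155.2] 160 rel [ 0.056 -0.031] r 0.064 ang -29.0
fruit px [325.6 154.7] 56 rel [0.059 0.029] r 0.066 ang 26.0
fruit px [315.7 173.7] 76 rel [-0.001  0.061] r 0.061 ang 91.0
fruit px [341.7 172.6] 82 rel [ 0.001 -0.021] r 0.021 ang -86.0
fruit px [324.9 191.8] 55 rel [-0.058  0.033] r 0.067 ang 150.0
fruit px [370.2 209.4] 21 rel [-0.116 -0.108] r 0.159 ang -137.0
```

Call:
servo_tool(targets=[0.57,0.6,0,0,0.57,0.6,0,0,0.57,0.6,0,0,0.57,0.6,0,0,0.57,0.6,0,0])

```text
clock: 39.25
tool_pos: [0.4919, -0.139, 0.3468]
orientation: [-2.259, -2.181, 0.001]
wrist_force: [0.3, -0.6, -0.8]
finger_gap: 0.014
grip_force: 106.8
```

Call:
servo_tool(targets=[0.57,0.6,0,0,0.57,0.6,0,0,0.57,0.6,0,0,0.57,0.6,0,0,0.57,0.6,0,0])

```text
clock: 39.88
tool_pos: [0.5775, -0.049, 0.3466]
orientation: [-2.259, -2.181, 0.002]
wrist_force: [1.1, 0.1, -1.1]
finger_gap: 0.0136
grip_force: 106.8
```

Call:
servo_tool(targets=[0,0,-0.8,0,0,0,-0.8,0,0,0,-0.8,0,0,0,-0.8,0,0,0,-0.8,0])

```text
clock: 40.5
tool_pos: [0.5766, -0.0496, 0.2258]
orientation: [-2.259, -2.181, 0.002]
wrist_force: [0.4, -0.0, -0.6]
finger_gap: 0.014
grip_force: 106.8
```

Call:
servo_tool(targets=[0,0,-0.8,0,0,0,-0.6,0,0,0,-0.4,0,0,0,0,0,0,0,0,0])

```text
clock: 41.12
tool_pos: [0.5777, -0.0498, 0.1751]
orientation: [2.259, 2.181, 0.002]
wrist_force: [0.1, -0.1, -0.5]
finger_gap: 0.0134
grip_force: 106.8
```

Run:
```python
from h import *
p=np.mean([state()["tool_pos"] for _ in range(5)],0);print(p, state()["wrist_force"],state()["torque"],state()["finger_gap"])
im=read_camera("scene");cv2.imwrite("pics/s11.png",cv2.resize(im[140:305,220:420],None,fx=3,fy=3))
```

```text
[ 0.57771338 -0.04979385  0.17510651] [ 0.07289461 -0.06866417 -0.47281141] [ 0.01991086 -0.00895954 -0.03141403] 0.013435953531870696
```

Call:
servo_tool(targets=[0,0,-0.25,0,0,0,-0.15,0,0,0,-0.1,0,0,0,0,0])

```text
clock: 41.68
tool_pos: [0.5769, -0.0496, 0.1585]
orientation: [-2.26, -2.182, 0.001]
wrist_force: [-0.5, 0.2, -0.7]
finger_gap: 0.013
grip_force: 106.8
```

Call:
servo_tool(targets=[-0.23,0.3,0,0,-0.23,0.29,0,0,0,0,0,0])

```text
clock: 42.05
tool_pos: [0.5629, -0.0311, 0.1594]
orientation: [2.258, 2.183, 0.001]
wrist_force: [-0.5, 0.1, -0.5]
finger_gap: 0.0133
grip_force: 106.8
```

Call:
servo_tool(targets=[-0.405,-0.328,0,0,-0.284,-0.437,0,0,-0.135,-0.504,0,0,0.027,-0.521,0,0,0.187,-0.487,0,0])

```text
clock: 42.68
tool_pos: [0.5452, -0.1004, 0.1594]
orientation: [-2.26, -2.179, -0.004]
wrist_force: [-1.1, 9.4, 5.4]
finger_gap: 0.0131
grip_force: 107.4
```

Run:
```python
from h import *
p=np.mean([state()["tool_pos"] for _ in range(5)],0);print(p, state()["wrist_force"],state()["torque"],state()["finger_gap"])
im=read_camera("scene");cv2.imwrite("pics/s12.png",cv2.resize(im[140:305,220:420],None,fx=3,fy=3))
```

```text
[ 0.5451794  -0.10040447  0.15943367] [-1.06639906  9.420158    5.3555703 ] [ 2.48232567  0.38938254 -0.06817914] 0.013080829595523808
```

View pics/s12.png

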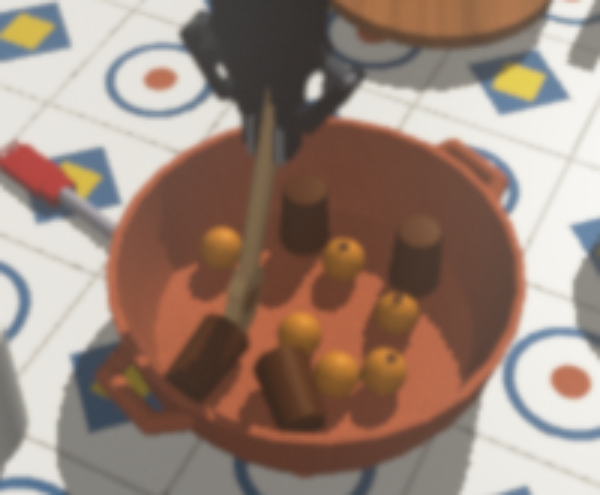

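The spoon head is down between the fruit and presses a lying cone (crop ~(208,355)) against the wall with 9 N. I'll ease around it, going more sideways, then resume the circle.

Call:
servo_tool(targets=[0.3,0.1,0,0,0.45,-0.1,0,0,0.45,-0.25,0,0,0.35,-0.3,0,0,0.24,-0.247,0,0])

```text
clock: 43.35
tool_pos: [0.5983, -0.1241, 0.1586]
orientation: [-2.258, -2.178, 0.002]
wrist_force: [-6.4, 5.6, 5.0]
finger_gap: 0.0139
grip_force: 107.9
```

```bash
cat >> h.py <<'E'
def lean():
    """handle axis pixels in the scene picture below the fingers, as projected against the expected axis"""
    im=read_camera("scene");h=cv2.cvtColor(im,cv2.COLOR_BGR2HSV);p=state()["tool_pos"]
    m=((h[...,0]>=12)&(h[...,0]<25)&(h[...,1]>60)&(h[...,1]<165)&(h[...,2]>50)).astype(np.uint8)
    out=[]
    for s in (.03,.05,.07,.09):      # metres below the TCP
        q=p+np.array([-.002/.146*s, -.008-.33*s, -s]);u,v=proj("scene",q);r=int(round(v))
        xs=np.nonzero(m[r,int(u)-14:int(u)+15])[0];out.append((round(u-int(u)+14,1),xs.mean().round(1) if len(xs) else None,len(xs)))
    print("lean exp/seen/width",out)
def rep():
    s=state();print(s["clock"],s["tool_pos"].round(4),s["wrist_force"].round(1),s["torque"].round(2),round(s["finger_gap"],4))
E
python3 -c "
from h import *
rep();lean();fruit()"
```

```text
43.35 [ 0.5983 -0.1241  0.1586] [-6.4  5.6  5. ] [ 1.42  1.9  -0.43] 0.0139
lean exp/seen/width [(np.float64(14.7), np.float64(16.9), 13), (np.float64(15.0), np.float64(15.0), 8), (np.float64(14.4), np.float64(13.5), 8), (np.float64(14.8), np.float64(14.5), 8)]
fruit px [364.9 115.6] 86 rel [ 0.183 -0.099] r 0.208 ang -28.0
fruit px [327.1 202.6] 82 rel [-0.092  0.027] r 0.096 ang 164.0
fruit px [370.  209.3] 19 rel [-0.116 -0.107] r 0.158 ang -137.0
```

Call:
servo_tool(targets=[0.487,0.187,0,0,0.405,0.328,0,0,0.284,0.437,0,0,0.135,0.504,0,0,-0.027,0.521,0,0])

```text
clock: 44.08
tool_pos: [0.6379, -0.0645, 0.1592]
orientation: [2.26, 2.181, 0.0]
wrist_force: [0.3, 0.5, -1.6]
finger_gap: 0.0136
grip_force: 107.1
```

Call:
servo_tool(targets=[-0.187,0.487,0,0,-0.328,0.405,0,0,-0.437,0.284,0,0,-0.504,0.135,0,0,-0.521,-0.027,0,0])

```text
clock: 44.7
tool_pos: [0.5772, -0.0261, 0.1594]
orientation: [2.259, 2.181, 0.001]
wrist_force: [1.2, 0.1, -0.6]
finger_gap: 0.0135
grip_force: 107.2
```

Call:
servo_tool(targets=[-0.487,-0.187,0,0,-0.405,-0.328,0,0,-0.284,-0.437,0,0,-0.135,-0.504,0,0,0.027,-0.521,0,0])

```text
clock: 45.32
tool_pos: [0.5392, -0.0871, 0.1589]
orientation: [-2.261, -2.181, 0.0]
wrist_force: [-0.0, 0.2, 0.1]
finger_gap: 0.0135
grip_force: 107.1
```

```bash
python3 -c "
from h import *
rep();lean();fruit()"
```

```text
45.325 [ 0.5392 -0.0871  0.1589] [-0.   0.2  0.1] [ 0.02 -0.02 -0.01] 0.0135
lean exp/seen/width [(np.float64(14.5), np.float64(15.6), 10), (np.float64(14.1), np.float64(14.0), 9), (np.float64(14.8), np.float64(12.8), 12), (np.float64(14.5), np.float64(9.6), 19)]
fruit px [364.9 115.6] 86 rel [ 0.183 -0.099] r 0.208 ang -28.0
fruit px [332.5 141.4] 131 rel [0.101 0.006] r 0.101 ang 3.0
fruit px [345.8 140.9] 77 rel [ 0.102 -0.036] r 0.108 ang -20.0
fruit px [330.5 209.2] 50 rel [-0.113  0.017] r 0.115 ang 171.0
```

Call:
servo_tool(targets=[0.187,-0.487,0,0,0.328,-0.405,0,0,0.437,-0.284,0,0,0.504,-0.135,0,0,0.521,0.027,0,0])

```text
clock: 46.05
tool_pos: [0.6, -0.1247, 0.1589]
orientation: [2.259, 2.182, 0.0]
wrist_force: [0.2, -0.3, -0.5]
finger_gap: 0.0135
grip_force: 107.6
```

Call:
servo_tool(targets=[0.487,0.187,0,0,0.405,0.328,0,0,0.284,0.437,0,0,0.135,0.504,0,0,-0.027,0.521,0,0])

```text
clock: 46.68
tool_pos: [0.6373, -0.0636, 0.159]
orientation: [2.26, 2.183, -0.0]
wrist_force: [-0.3, -1.7, -0.0]
finger_gap: 0.0136
grip_force: 107.5
```

Call:
servo_tool(targets=[-0.187,0.487,0,0,-0.328,0.405,0,0,-0.437,0.284,0,0,-0.504,0.135,0,0,-0.521,-0.027,0,0])

```text
clock: 47.3
tool_pos: [0.5766, -0.0259, 0.1592]
orientation: [2.26, 2.182, 0.0]
wrist_force: [-0.2, -0.6, -1.6]
finger_gap: 0.0136
grip_force: 107.4
```

Call:
servo_tool(targets=[-0.487,-0.187,0,0,-0.405,-0.328,0,0,-0.284,-0.437,0,0,-0.135,-0.504,0,0,0.027,-0.521,0,0])

```text
clock: 47.92
tool_pos: [0.5394, -0.0871, 0.1591]
orientation: [2.261, 2.181, 0.0]
wrist_force: [0.6, 0.2, -1.2]
finger_gap: 0.0136
grip_force: 107.4
```

```bash
python3 -c "
from h import *
rep();lean();fruit()"
```

```text
47.925 [ 0.5394 -0.0871  0.1591] [ 0.6  0.2 -1.2] [-0.05 -0.02  0.03] 0.0136
lean exp/seen/width [(np.float64(14.6), np.float64(15.5), 10), (np.float64(14.2), np.float64(15.0), 9), (np.float64(14.8), np.float64(13.4), 13), (np.float64(14.5), np.float64(10.0), 20)]
fruit px [364.9 115.6] 86 rel [ 0.183 -0.099] r 0.208 ang -28.0
fruit px [332.5 141.3] 129 rel [0.102 0.006] r 0.102 ang 3.0
fruit px [345.3 140.6] 74 rel [ 0.103 -0.035] r 0.109 ang -19.0
fruit px [330.4 209.2] 49 rel [-0.113  0.017] r 0.115 ang 171.0
```

Call:
servo_tool(targets=[0.187,-0.487,0,0,0.328,-0.405,0,0,0.437,-0.284,0,0,0.504,-0.135,0,0,0.521,0.027,0,0])

```text
clock: 48.65
tool_pos: [0.6001, -0.1249, 0.1587]
orientation: [2.261, 2.181, 0.0]
wrist_force: [0.0, 0.1, -0.5]
finger_gap: 0.0135
grip_force: 107.5
```

Call:
servo_tool(targets=[0.487,0.187,0,0,0.405,0.328,0,0,0.284,0.437,0,0,0.135,0.504,0,0,-0.027,0.521,0,0])

```text
clock: 49.28
tool_pos: [0.6373, -0.0634, 0.159]
orientation: [-2.259, -2.183, -0.0]
wrist_force: [0.6, 0.6, -0.8]
finger_gap: 0.0133
grip_force: 107.5
```

Call:
servo_tool(targets=[-0.187,0.487,0,0,-0.328,0.405,0,0,-0.437,0.284,0,0,-0.504,0.135,0,0,-0.521,-0.027,0,0])

```text
clock: 49.9
tool_pos: [0.5765, -0.0259, 0.1592]
orientation: [2.26, 2.182, -0.0]
wrist_force: [0.4, 0.2, -0.8]
finger_gap: 0.0139
grip_force: 107.5
```

Call:
servo_tool(targets=[-0.487,-0.187,0,0,-0.405,-0.328,0,0,-0.284,-0.437,0,0,-0.135,-0.504,0,0,0.027,-0.521,0,0])

```text
clock: 50.52
tool_pos: [0.5394, -0.0872, 0.1591]
orientation: [2.261, 2.181, 0.0]
wrist_force: [0.4, 0.6, -1.5]
finger_gap: 0.0135
grip_force: 107.5
```

Call:
servo_tool(targets=[0.187,-0.487,0,0,0.328,-0.405,0,0,0.437,-0.284,0,0,0.504,-0.135,0,0,0.521,0.027,0,0])

```text
clock: 51.15
tool_pos: [0.6001, -0.1247, 0.1586]
orientation: [-2.26, -2.181, -0.0]
wrist_force: [0.2, 0.0, -0.8]
finger_gap: 0.0135
grip_force: 107.5
```

```bash
python3 -c "
from h import *
rep();fruit()
im=read_camera('top');h=cv2.cvtColor(im,cv2.COLOR_BGR2HSV)
m=((h[...,2]<70)).astype(np.uint8);
for r in range(136,212,4):print(''.join('%3d'%x for x in im[r,288:388:4].mean(-1)))
"
```

```text
51.15 [ 0.6001 -0.1247  0.1586] [ 0.2  0.  -0.8] [0.01 0.   0.07] 0.0135
fruit px [364.9 115.6] 86 rel [ 0.183 -0.099] r 0.208 ang -28.0
fruit px [329.  202.3] 126 rel [-0.092  0.021] r 0.094 ang 167.0
fruit px [370.2 209.3] 22 rel [-0.116 -0.108] r 0.159 ang -137.0
164165142 83 44 45 44 45 46 64 62 78 63 63 63 63 61 60 59 58 58 57 58 56 43
123124 93 45 46 46 46 51 47 61 61 55 60 61 61 62 63 63 63 61 60 53 60 59 68
 65 80 46 47 45 47 54 53 49 61 60 39 58 57 59 59 60 61 61 62 62 42 61 62 88
166 73 46 46 46 54 53 53 61 61 69 38 45 55 56 56 58 58 58 59 60 51 61 51 96
127 46 46 46 52 50 48 55 63 61 46 35 36 51 52 53 54 55 56 57 56 63 61 39 96
 81 46 46 52 54 52 50 51 61 61 44 55 33 35 45 47 49 51 53 54 38 60 61 41 88
 62 45 46 54 39 41 33 56 61 53 49 78 45 31 38 36 39 43 46 48 45 60 59 42 69
 45 46 48 54 53 48 53 65 62 69 81 33 73 47 33 31 35 73 81 47 59 60 48 42 74
 46 46 52 54 54 53 52 61 60 83 83 82 38 32 37 32 57 63 50 47 62 60 41 42 51
 45 47 52 54 53 53 51 62 59 83 82 81 36 35 32 71 71 45 53 47 59 60 81 59 66
 46 46 54 54 53 53 61 61 60 81 81 83 57 57 41 81 80 65 50 51 60 52 80 59 52
 58 46 50 54 53 52 64 62 79 80 81 83 63 60 42 82 80 80 48 61 60 43 79 77 52
 71 46 47 55 54 53 61 63 81 82 81 82 82 84 82 82 81 80 47 59 60 43 78 76 91
 99 45 46 55 54 58 62 55 83 82 82 83 83 83 83 82 82 76 45 60 61 59 76 82 97
169 61 46 50 54 67 62 45 64 63 63 83 84 85 83 83 81 61 62 60 60 75 74 82 89
170102 45 45 54 62 62 51 49 53 78 51 52 71 82 82 82 48 63 61 69 73 80 85 91
169169 80 45 47 63 61 52 48 53 83 49 51 82 82 82 81 48 61 60 69 68 72 85 79
164170152 66 60 63 45 39 52 52 74 65 51 51 82 82 72 51 61 55 66 79 53 53 97
103170150164 66 64 40 71 67 56 97 90 49 52 70 80 40 60 62 57 81 68 53 64 97
```

Call:
servo_tool(targets=[0,0,0.5,0,0,0,0.9,0,0,0,1,0,0,0,1,0,0,0,1,0])

```text
clock: 51.88
tool_pos: [0.5983, -0.1241, 0.2937]
orientation: [2.259, 2.181, 0.001]
wrist_force: [0.4, 0.6, -1.1]
finger_gap: 0.0136
grip_force: 107.5
```

Call:
servo_tool(targets=[0,0,0.9,0,0,0,0.9,0,-0.8,-0.42,0,0,-0.8,-0.42,0,0,-0.8,-0.42,0,0])

```text
clock: 52.5
tool_pos: [0.5255, -0.1621, 0.3466]
orientation: [2.259, 2.181, 0.001]
wrist_force: [-0.3, -0.0, -1.1]
finger_gap: 0.0138
grip_force: 107.6
```

Call:
servo_tool(targets=[-0.8,-0.42,0,0,-0.8,-0.42,0,0,-0.8,-0.42,0,0,-0.8,-0.42,0,0,-0.8,-0.42,0,0])

```text
clock: 53.12
tool_pos: [0.4054, -0.225, 0.3466]
orientation: [2.259, 2.181, 0.0]
wrist_force: [0.4, -0.4, -0.5]
finger_gap: 0.0135
grip_force: 107.6
```

Call:
servo_tool(targets=[0,0,0,0,0,0,0,0,0,0,0,0])

```text
clock: 53.5
tool_pos: [0.4072, -0.2246, 0.3452]
orientation: [2.259, 2.183, 0.001]
wrist_force: [1.1, 0.1, -1.5]
finger_gap: 0.0137
grip_force: 107.6
```

```bash
python3 -c "
from h import *
rep();fruit();lean()
im=read_camera('scene');h=cv2.cvtColor(im,cv2.COLOR_BGR2HSV)
m=((h[...,0]>=13)&(h[...,0]<30)&(h[...,1]>150)&(h[...,2]>70)).astype(np.uint8);m[:,:250]=0;m[:,400:]=0;m[:180]=0;m[300:]=0
n,_,st,c=cv2.connectedComponentsWithStats(m)
for i in range(1,n):
  if st[i,4]>15:print('scene',c[i].round(1),st[i],(onz('scene',*c[i],.025)[:2]-[.5874,-.121]).round(3))
"
```

```text
53.5 [ 0.4072 -0.2246  0.3452] [ 1.1  0.1 -1.5] [ 0.05  0.01 -0.01] 0.0137
fruit px [364.9 115.6] 86 rel [ 0.183 -0.099] r 0.208 ang -28.0
fruit px [332.2 142.4] 152 rel [0.098 0.007] r 0.098 ang 4.0
fruit px [345.6 140.6] 79 rel [ 0.103 -0.035] r 0.109 ang -19.0
fruit px [320. 152.] 41 rel [0.068 0.046] r 0.082 ang 34.0
fruit px [329.4 204.3] 110 rel [-0.098  0.02 ] r 0.1 ang 168.0
fruit px [370.3 209.1] 23 rel [-0.115 -0.108] r 0.158 ang -137.0
lean exp/seen/width [(np.float64(14.1), np.float64(14.5), 8), (np.float64(14.9), np.float64(15.5), 8), (np.float64(14.7), np.float64(15.5), 8), (np.float64(14.6), np.float64(16.5), 14)]
scene [291.9 222.8] [279 216  27  15 250] [-0.093  0.021]
scene [360.7 256.6] [351 234  25  45 550] [0.092 0.005]
scene [264.7 266.9] [261 263   8   9  37] [-0.085 -0.116]
```

All six fruits have been moved out to around r = 0.08–0.11 and the spoon hasn't shifted in the grip. I'll add one slightly wider round to move the fruit further before putting the spoon back.

Call:
servo_tool(targets=[0.867,0.71,0,0,0.867,0.71,0,0,0.867,0.71,0,0,0.867,0.71,0,0,0.867,0.71,0,0])

```text
clock: 54.28
tool_pos: [0.5379, -0.1174, 0.3447]
orientation: [-2.259, -2.182, 0.0]
wrist_force: [0.3, -1.7, -1.2]
finger_gap: 0.0134
grip_force: 107.6
```

Call:
servo_tool(targets=[0.867,0.71,0,0,0.867,0.71,0,0,0,0,-0.6,0,0,0,-0.9,0,0,0,-0.9,0])

```text
clock: 54.9
tool_pos: [0.5892, -0.0753, 0.2718]
orientation: [-2.259, -2.183, 0.0]
wrist_force: [-0.7, -1.2, -1.4]
finger_gap: 0.0136
grip_force: 107.7
```

Call:
servo_tool(targets=[0,0,-0.9,0,0,0,-0.9,0,0,0,-0.9,0,0,0,-0.7,0,0,0,0,0])

```text
clock: 55.52
tool_pos: [0.5876, -0.0752, 0.1682]
orientation: [-2.256, -2.179, 0.005]
wrist_force: [-0.5, 0.1, -1.2]
finger_gap: 0.0137
grip_force: 107.7
```

```bash
python3 -c "
from h import *
rep()"
```

```text
55.525 [ 0.5876 -0.0752  0.1682] [-0.5  0.1 -1.2] [ 0.02  0.01 -0.01] 0.0137
```

Call:
servo_tool(targets=[0.25,-0.43,-0.3,0,0.25,-0.43,0,0,0.25,-0.43,0,0,0.25,-0.43,0,0])

```text
clock: 56.02
tool_pos: [0.6197, -0.1289, 0.1627]
orientation: [2.26, 2.18, 0.001]
wrist_force: [0.1, -0.3, -2.3]
finger_gap: 0.0138
grip_force: 107.7
```

Call:
servo_tool(targets=[0.486,0.394,0,0,0.341,0.525,0,0,0.162,0.604,0,0])

```text
clock: 56.4
tool_pos: [0.6492, -0.0799, 0.1618]
orientation: [-2.259, -2.183, -0.001]
wrist_force: [-0.3, -0.3, -1.6]
finger_gap: 0.0139
grip_force: 107.7
```

```bash
python3 -c "
from h import *
rep();lean()"
```

```text
56.4 [ 0.6492 -0.0799  0.1618] [-0.3 -0.3 -1.6] [0.02 0.05 0.04] 0.0139
lean exp/seen/width [(np.float64(14.5), np.float64(17.3), 15), (np.float64(14.5), np.float64(15.2), 10), (np.float64(14.5), np.float64(16.1), 10), (np.float64(14.6), np.float64(15.5), 10)]
```

Call:
servo_tool(targets=[-0.033,0.625,0,0,-0.224,0.584,0,0,-0.394,0.486,0,0])

```text
clock: 56.82
tool_pos: [0.6281, -0.0298, 0.1623]
orientation: [2.26, 2.182, 0.0]
wrist_force: [-0.3, 0.2, -1.4]
finger_gap: 0.0134
grip_force: 108.5
```

Call:
servo_tool(targets=[-0.525,0.341,0,0,-0.604,0.162,0,0,-0.625,-0.033,0,0])

```text
clock: 57.2
tool_pos: [0.5747, -0.0149, 0.1621]
orientation: [-2.258, -2.182, -0.002]
wrist_force: [0.5, -0.7, -1.4]
finger_gap: 0.0136
grip_force: 108.4
```

Call:
servo_tool(targets=[-0.584,-0.224,0,0,-0.486,-0.394,0,0,-0.341,-0.525,0,0])

```text
clock: 57.58
tool_pos: [0.5332, -0.0512, 0.1622]
orientation: [2.259, 2.183, 0.002]
wrist_force: [2.5, 0.9, -1.1]
finger_gap: 0.0136
grip_force: 108.2
```

```bash
python3 -c "
from h import *
rep();lean();fruit()"
```

```text
57.575 [ 0.5332 -0.0512  0.1622] [ 2.5  0.9 -1.1] [ 0.17 -0.89  0.11] 0.0136
lean exp/seen/width [(np.float64(14.2), np.float64(15.0), 7), (np.float64(14.8), np.float64(15.0), 9), (np.float64(14.4), np.float64(15.0), 9), (np.float64(14.1), np.float64(15.0), 11)]
fruit px [364.9 115.6] 86 rel [ 0.183 -0.099] r 0.208 ang -28.0
fruit px [332.1 142.3] 149 rel [0.098 0.007] r 0.098 ang 4.0
fruit px [345.1 140.5] 79 rel [ 0.104 -0.034] r 0.109 ang -18.0
fruit px [318. 150.] 43 rel [0.074 0.053] r 0.091 ang 35.0
fruit px [327.4 204. ] 75 rel [-0.097  0.026] r 0.1 ang 165.0
```

Contact force stays small, so I'll complete the round and lift out.

Call:
servo_tool(targets=[-0.162,-0.604,0,0,0.033,-0.625,0,0,0.224,-0.584,0,0])

```text
clock: 58.05
tool_pos: [0.5368, -0.1072, 0.1618]
orientation: [-2.261, -2.181, 0.001]
wrist_force: [0.2, 0.6, -1.9]
finger_gap: 0.014
grip_force: 108.4
```

Call:
servo_tool(targets=[0.394,-0.486,0,0,0.525,-0.341,0,0,0.604,-0.162,0,0])

```text
clock: 58.42
tool_pos: [0.5831, -0.1358, 0.1615]
orientation: [-2.259, -2.179, -0.0]
wrist_force: [-2.1, 3.3, -1.4]
finger_gap: 0.0134
grip_force: 108.4
```

Call:
servo_tool(targets=[0.625,0.033,0,0,0.584,0.224,0,0,0,0,0,0])

```text
clock: 58.8
tool_pos: [0.62, -0.1277, 0.161]
orientation: [-2.259, -2.182, 0.001]
wrist_force: [-0.6, 0.2, -1.5]
finger_gap: 0.0136
grip_force: 108.4
```

```bash
python3 -c "
from h import *
rep();lean();fruit()"
```

```text
58.8 [ 0.62   -0.1277  0.161 ] [-0.6  0.2 -1.5] [ 0.06  0.05 -0.02] 0.0136
lean exp/seen/width [(np.float64(14.1), np.float64(14.5), 8), (np.float64(14.3), np.float64(14.5), 6), (np.float64(14.6), np.float64(15.0), 7), (np.float64(14.9), np.float64(15.5), 8)]
fruit px [366.  112.8] 22 rel [ 0.192 -0.103] r 0.218 ang -28.0
fruit px [328.2 148.6] 16 rel [0.078 0.02 ] r 0.081 ang 14.0
fruit px [315.8 149.2] 23 rel [0.077 0.059] r 0.097 ang 38.0
fruit px [333.5 192.6] 86 rel [-0.061  0.006] r 0.062 ang 174.0
fruit px [370.4 209.2] 21 rel [-0.116 -0.109] r 0.159 ang -137.0
```

Call:
servo_tool(targets=[0.405,0.4,0,0,0.284,0.437,0,0,0.135,0.504,0,0,-0.027,0.521,0,0,-0.187,0.487,0,0])

```text
clock: 59.52
tool_pos: [0.6368, -0.0555, 0.1619]
orientation: [-2.259, -2.183, 0.0]
wrist_force: [-0.6, 0.3, -0.7]
finger_gap: 0.0137
grip_force: 108.4
```

Call:
servo_tool(targets=[-0.328,0.405,0,0,-0.437,0.284,0,0,-0.504,0.135,0,0,-0.521,-0.027,0,0,-0.55,-0.187,0,0])

```text
clock: 60.15
tool_pos: [0.5655, -0.0385, 0.1623]
orientation: [2.26, 2.182, 0.0]
wrist_force: [0.4, 0.6, -0.7]
finger_gap: 0.0133
grip_force: 108.4
```

Call:
servo_tool(targets=[-0.45,-0.328,0,0,-0.3,-0.437,0,0,-0.135,-0.504,0,0,0.027,-0.521,0,0,0.187,-0.487,0,0])

```text
clock: 60.78
tool_pos: [0.5472, -0.1085, 0.162]
orientation: [2.261, 2.181, 0.0]
wrist_force: [-0.3, -0.4, -1.4]
finger_gap: 0.0134
grip_force: 108.4
```

Call:
servo_tool(targets=[0.328,-0.405,0,0,0.437,-0.284,0,0,0.504,-0.135,0,0,0.521,0.027,0,0,0.487,0.187,0,0])

```text
clock: 61.4
tool_pos: [0.6113, -0.1266, 0.1594]
orientation: [-2.256, -2.172, 0.018]
wrist_force: [-9.0, -2.2, -0.2]
finger_gap: 0.0135
grip_force: 109.1
```

```bash
python3 -c "
from h import *
rep();lean();fruit()"
```

```text
61.4 [ 0.6113 -0.1266  0.1594] [-9.  -2.2 -0.2] [-0.78  2.58 -0.57] 0.0135
lean exp/seen/width [(np.float64(14.9), np.float64(12.5), 8), (np.float64(14.1), np.float64(13.0), 8), (np.float64(14.4), np.float64(11.0), 7), (np.float64(14.7), np.float64(11.5), 8)]
fruit px [365.3 113.6] 43 rel [ 0.189 -0.101] r 0.215 ang -28.0
fruit px [314.1 145.1] 51 rel [0.09  0.065] r 0.111 ang 36.0
fruit px [327.  152.9] 32 rel [0.065 0.024] r 0.069 ang 20.0
fruit px [340.1 199.2] 74 rel [-0.083 -0.014] r 0.084 ang -170.0
fruit px [370.  209.3] 19 rel [-0.116 -0.107] r 0.158 ang -137.0
```

Call:
servo_tool(targets=[-0.4,0.2,0,0,-0.4,0.4,0,0,0,0.4,0,0,0,0,0.3,0,0,0,0.6,0])

```text
clock: 62.12
tool_pos: [0.591, -0.095, 0.1896]
orientation: [-2.259, -2.182, 0.001]
wrist_force: [0.4, -0.3, -1.4]
finger_gap: 0.0135
grip_force: 108.3
```

Call:
servo_tool(targets=[0,0,1,0,0,0,1,0,0,0,1,0,0,0,1,0,0,0,1,0])

```text
clock: 62.75
tool_pos: [0.5913, -0.0958, 0.342]
orientation: [2.259, 2.179, 0.002]
wrist_force: [0.2, -0.6, -1.1]
finger_gap: 0.0139
grip_force: 108.3
```

Call:
servo_tool(targets=[0,0,0.3,0,0,0,0,0,0,0,0,0])

```text
clock: 63.12
tool_pos: [0.5908, -0.0953, 0.3464]
orientation: [-2.259, -2.18, 0.002]
wrist_force: [0.8, 0.6, -1.8]
finger_gap: 0.0136
grip_force: 108.4
```

```bash
python3 -c "
from h import *
rep();lean();fruit()"
```

```text
63.125 [ 0.5908 -0.0953  0.3464] [ 0.8  0.6 -1.8] [ 0.04 -0.07  0.04] 0.0136
lean exp/seen/width [(np.float64(14.8), np.float64(19.5), 18), (np.float64(14.8), np.float64(14.0), 7), (np.float64(14.9), np.float64(14.5), 6), (np.float64(15.0), np.float64(14.0), 7)]
fruit px [323.7 171.6] 79 rel [0.006 0.036] r 0.036 ang 81.0
fruit px [340.  199.8] 84 rel [-0.084 -0.014] r 0.086 ang -171.0
fruit px [330.6 202.6] 25 rel [-0.093  0.016] r 0.094 ang 170.0
fruit px [369.9 209.1] 20 rel [-0.115 -0.107] r 0.157 ang -137.0
```

Call:
servo_tool(targets=[-0.77,-0.56,0,0,-0.77,-0.56,0,0,-0.77,-0.56,0,0,-0.77,-0.56,0,0,-0.77,-0.56,0,0])

```text
clock: 63.85
tool_pos: [0.4745, -0.1797, 0.347]
orientation: [-2.259, -2.181, 0.001]
wrist_force: [1.1, 0.3, -0.9]
finger_gap: 0.0138
grip_force: 108.4
```

Call:
servo_tool(targets=[-0.77,-0.56,0,0,-0.77,-0.56,0,0,-0.77,-0.56,0,0,0,0,0,0,0,0,0,0])

```text
clock: 64.47
tool_pos: [0.4065, -0.2294, 0.3475]
orientation: [-2.259, -2.182, -0.001]
wrist_force: [0.3, 0.1, -1.0]
finger_gap: 0.0138
grip_force: 108.4
```

Call:
servo_tool(targets=[0,0,0,0,0,0,0,0])

```text
clock: 64.72
tool_pos: [0.4068, -0.2293, 0.3478]
orientation: [-2.259, -2.183, -0.0]
wrist_force: [0.4, -0.5, 0.2]
finger_gap: 0.0135
grip_force: 108.4
```

```bash
python3 -c "
from h import *
rep();fruit()
for n,f,(u,v) in (('scene','pics/s10.png',(197,203)),('scene','pics/s10.png',(198,165))):
  r=cv2.imread(f);im=read_camera(n);g=10;a,b=(13,14)
  w=im[v-b-g:v+b+1+g,u-a-g:u+a+1+g];q=cv2.matchTemplate(w,r[v-b:v+b+1,u-a:u+a+1],cv2.TM_CCOEFF_NORMED);_,m,_,l=cv2.minMaxLoc(q);print((u,v),round(m,3),l[0]-g,l[1]-g)
  d=cv2.absdiff(im,r)[185:225,175:220].max(-1);print((d>40).sum())
r=cv2.imread('pics/top0.png');im=read_camera('top')
for nm,(x0,y0,x1,y1) in dict(brush=(312,225,340,278),sifter=(415,140,475,178)).items():
  d=cv2.absdiff(im,r)[y0:y1,x0:x1].max(-1);print(nm,(d>50).sum(),d.size)
"
```

```text
64.725 [ 0.4068 -0.2293  0.3478] [ 0.4 -0.5  0.2] [ 0.01 -0.03 -0.02] 0.0135
fruit px [364.9 115.6] 86 rel [ 0.183 -0.099] r 0.208 ang -28.0
fruit px [316.5 143.1] 97 rel [0.096 0.057] r 0.112 ang 30.0
fruit px [327.1 152.5] 79 rel [0.066 0.024] r 0.07 ang 20.0
fruit px [323.8 171.6] 78 rel [0.005 0.036] r 0.036 ang 81.0
fruit px [339.8 199.7] 77 rel [-0.084 -0.013] r 0.085 ang -171.0
fruit px [329.4 205.6] 73 rel [-0.102  0.02 ] r 0.104 ang 169.0
fruit px [370.2 209.1] 25 rel [-0.115 -0.108] r 0.158 ang -137.0
(197, 203) 0.997 0 0
0
(198, 165) 0.999 0 0
0
brush 0 1484
sifter 0 2280
```

The spoon sits in the grip exactly as when it left the jar, and brush and sifter are unchanged. Reversing the extraction path.

Call:
servo_tool(targets=[0,0,-0.7,0,0,0,-0.7,0,0,-0.2,-0.7,0,0,-0.2,-0.7,0,0,-0.2,-0.7,0])

```text
clock: 65.55
tool_pos: [0.4064, -0.2478, 0.2424]
orientation: [2.26, 2.182, 0.0]
wrist_force: [-0.2, 0.3, -0.0]
finger_gap: 0.0138
grip_force: 108.4
```

Call:
servo_tool(targets=[0,-0.2,-0.7,0,0,-0.2,-0.7,0,0,-0.2,-0.7,0,0,0,0,0,0,0,0,0])

```text
clock: 66.18
tool_pos: [0.4066, -0.2658, 0.1809]
orientation: [2.259, 2.181, 0.0]
wrist_force: [-0.6, -0.6, -0.2]
finger_gap: 0.0138
grip_force: 108.4
```

Call:
servo_tool(targets=[0,0,-0.35,0,0,-0.02,-0.35,0,0,0,-0.2,0,0,0,0,0])

```text
clock: 66.68
tool_pos: [0.406, -0.2661, 0.1523]
orientation: [-2.259, -2.181, 0.0]
wrist_force: [-0.1, -0.0, -0.5]
finger_gap: 0.0137
grip_force: 108.6
```

```bash
python3 -c "
from h import *
rep()
r=cv2.imread('pics/s9.png');im=read_camera('scene');d=cv2.absdiff(im,r)[200:305,170:250].max(-1);print((d>40).sum())"
```

```text
66.675 [ 0.406  -0.2661  0.1523] [-0.1 -0.  -0.5] [ 0.04 -0.01 -0.02] 0.0137
17
```

Back in its original place. Releasing, rising straight up and backing off.

Call:
servo_tool(targets=[0,0,0,0,0,0,0,0,0,0,0,0,0,0,0,0], fingers=54, force=40)

```text
clock: 67.22
tool_pos: [0.4064, -0.2664, 0.1532]
orientation: [2.26, 2.182, 0.0]
wrist_force: [0.4, -0.3, 0.0]
finger_gap: 0.0542
grip_force: 0.0
```

Call:
servo_tool(targets=[0,0,0.6,0,0,0,0.9,0,0,0,1,0,0,0,1,0,0,0,1,0])

```text
clock: 67.85
tool_pos: [0.4064, -0.2664, 0.2907]
orientation: [2.259, 2.18, 0.0]
wrist_force: [-0.3, -0.3, -0.3]
finger_gap: 0.0539
grip_force: 0.0
```

Call:
servo_tool(targets=[0,0.5,0.4,0,0,0.9,0,0,0,0.9,0,0,0,0.9,0,0,0,0.9,0,0])

```text
clock: 68.47
tool_pos: [0.4058, -0.1415, 0.2999]
orientation: [-2.259, -2.182, -0.0]
wrist_force: [-0.3, -1.3, -0.3]
finger_gap: 0.0541
grip_force: 0.0
```

Call:
servo_tool(targets=[0,0.9,0,0,0,0.9,0,0,0,0.9,0,0,0,0.9,0,0,0,0.9,0,0])

```text
clock: 69.1
tool_pos: [0.4055, -0.0067, 0.2999]
orientation: [-2.259, -2.182, -0.0]
wrist_force: [0.5, 0.6, 0.3]
finger_gap: 0.0541
grip_force: 0.0
```

Call:
servo_tool(targets=[0,0.9,0,0,0,0.9,0,0,0,0.9,0,0,0,0,0,0,0,0,0,0])

```text
clock: 69.72
tool_pos: [0.4059, 0.0726, 0.2999]
orientation: [2.26, 2.182, -0.001]
wrist_force: [-0.8, -0.4, -0.3]
finger_gap: 0.0536
grip_force: 0.0
```

```bash
python3 -c "
from h import *
rep();fruit()
S=cv2.imread('pics/scene0.png');T=cv2.imread('pics/top0.png');s=read_camera('scene');t=read_camera('top')
for nm,a,b,(x0,y0,x1,y1) in (('spoon/jar scene',s,S,(180,190,235,300)),('spoon/jar top',t,T,(380,210,425,245)),('brush',t,T,(312,225,340,278)),('sifter',t,T,(415,140,475,178)),('brush scene',s,S,(215,185,258,222))):
  d=cv2.absdiff(a,b)[y0:y1,x0:x1].max(-1);print(nm,(d>45).sum(),d.size)
# brown cones in the pot, scene: dark low-value blobs
g=cv2.cvtColor(s,cv2.COLOR_BGR2HSV);m=((g[...,2]<85)&(g[...,0]<14)).astype(np.uint8);m[:,:255]=0;m[:,396:]=0;m[:180]=0;m[292:]=0
n,_,st,c=cv2.connectedComponentsWithStats(m)
for i in range(1,n):
  if st[i,4]>60:print('dark',c[i].round(),st[i])
"
```

```text
69.725 [0.4059 0.0726 0.2999] [-0.8 -0.4 -0.3] [0.01 0.02 0.02] 0.0536
fruit px [364.9 115.6] 86 rel [ 0.183 -0.099] r 0.208 ang -28.0
fruit px [316.5 143.1] 98 rel [0.096 0.057] r 0.112 ang 31.0
fruit px [327.1 152.5] 80 rel [0.066 0.024] r 0.07 ang 20.0
fruit px [323.8 171.6] 80 rel [0.006 0.035] r 0.036 ang 81.0
fruit px [339.8 199.7] 77 rel [-0.084 -0.013] r 0.085 ang -171.0
fruit px [329.6 205.6] 74 rel [-0.102  0.02 ] r 0.104 ang 169.0
spoon/jar scene 710 6050
spoon/jar top 357 1575
brush 0 1484
sifter 0 2280
brush scene 2 1591
dark [307. 213.] [299 203  17  20 268]
dark [360. 225.] [352 215  18  21 253]
dark [340. 277.] [317 264  58  20 330]
```

```bash
python3 -c "
from h import *
s=read_camera('scene');t=read_camera('top')
h=cv2.cvtColor(s,cv2.COLOR_BGR2HSV);m=((h[...,0]>8)&(h[...,0]<25)&(h[...,1]>70)).astype(np.uint8);m[:,:180]=0;m[:,235:]=0;m[:190]=0;m[270:]=0
for r in range(192,268,6):
  x=np.nonzero(m[r])[0];print(r,(x.min(),x.max()) if len(x) else None,end=' ')
print()
h=cv2.cvtColor(t,cv2.COLOR_BGR2HSV);m=((h[...,0]>8)&(h[...,0]<25)&(h[...,1]>60)).astype(np.uint8);m[:,:375]=0;m[:,430:]=0;m[:205]=0;m[250:]=0
for c in range(378,428,3):
  x=np.nonzero(m[:,c])[0];print(c,(x.min(),x.max()) if len(x) else None,end=' ')
"
```

```text
192 None 198 (np.int64(207), np.int64(208)) 204 (np.int64(206), np.int64(210)) 210 (np.int64(205), np.int64(210)) 216 (np.int64(205), np.int64(210)) 222 (np.int64(205), np.int64(209)) 228 (np.int64(205), np.int64(209)) 234 (np.int64(205), np.int64(209)) 240 (np.int64(204), np.int64(209)) 246 (np.int64(204), np.int64(209)) 252 (np.int64(204), np.int64(209)) 258 (np.int64(203), np.int64(209)) 264 None 
378 None 381 None 384 None 387 None 390 (np.int64(230), np.int64(234)) 393 (np.int64(230), np.int64(233)) 396 (np.int64(229), np.int64(232)) 399 (np.int64(229), np.int64(232)) 402 (np.int64(229), np.int64(232)) 405 None 408 None 411 (np.int64(205), np.int64(208)) 414 (np.int64(205), np.int64(205)) 417 (np.int64(207), np.int64(248)) 420 None 423 None 426 None
```

```bash
python3 -c "
from h import *
s=read_camera('scene');h=cv2.cvtColor(s,cv2.COLOR_BGR2HSV)
m=((h[...,0]>=11)&(h[...,0]<30)&(h[...,1]>140)&(h[...,2]>60)).astype(np.uint8);m[:,:240]=0;m[:,410:]=0;m[:175]=0;m[300:]=0
n,_,st,c=cv2.connectedComponentsWithStats(m)
for i in range(1,n):
  if st[i,4]>15:print(c[i].round(1),st[i])
for p in [(.096,.057),(.066,.024),(.006,.035),(-.084,-.013),(-.102,.02)]:print(np.round(proj('scene',(p[0]+.5874,p[1]-.121,.028)),1))
t=read_camera('top');g=cv2.cvtColor(t,cv2.COLOR_BGR2HSV);m=((g[...,0]>=10)&(g[...,0]<32)&(g[...,1]>120)&(g[...,2]>45)).astype(np.uint8);m[:,:280]=0;m[:,395:]=0;m[:112]=0;m[222:]=0
n,_,st,c=cv2.connectedComponentsWithStats(m)
for i in range(1,n):
  if st[i,4]>8:print('top',c[i].round(1),st[i])
"
```

```text
[246. 199.] [240 195  12  10  62]
[287.9 229.3] [281 216  15  28 338]
[331.6 234.1] [325 227  15  16 181]
[371.6 240.5] [364 228  16  25 252]
[353.2 247.2] [346 239  16  17 197]
[264.8 266.2] [261 261   8  12  56]
[331.  273.6] [319 271  26   8 118]
[371.1 239.8]
[353.5 245.3]
[331.8 232.6]
[288.2 233.2]
[288.4 220.9]
top [364.5 115.5] [359 112  12   8  96]
top [313.1 146.2] [301 135  25  24 279]
top [351.1 148.6] [335 135  30  31 310]
top [327.5 152.7] [322 147  12  12 109]
top [324.1 171.6] [319 166  12  12 107]
top [313.3 197.2] [309 192  10  11  84]
top [335.3 202.9] [325 195  22  17 215]
top [369.7 208.9] [365 204   8   8  32]
```

```bash
python3 -c "
from h import *
def blobs(im,n):
  g=cv2.cvtColor(im,cv2.COLOR_BGR2HSV);m=((g[...,0]>=13)&(g[...,0]<21)&(g[...,1]>150)&(g[...,2]>70)).astype(np.uint8)
  k,_,st,c=cv2.connectedComponentsWithStats(m);print(n,[(c[i].round().astype(int).tolist(),int(st[i,4])) for i in range(1,k) if st[i,4]>12])
t=read_camera('top');s=read_camera('scene')
blobs(cv2.imread('pics/top0.png'),'top0');blobs(t,'top');blobs(cv2.imread('pics/scene0.png'),'s0');blobs(s,'s')
g=cv2.cvtColor(t,cv2.COLOR_BGR2HSV)
print('top hue/sat/val near 316,143');
for r in range(134,156,2):print(r,' '.join('%d/%d/%d'%tuple(x) for x in g[r,302:326:2]))
"
```

```text
top0 [([342, 152], 77), ([324, 155], 75), ([354, 168], 76), ([316, 174], 75), ([346, 188], 74), ([324, 191], 73), ([120, 392], 149)]
top [([316, 143], 99), ([327, 153], 79), ([324, 172], 81), ([340, 200], 77), ([330, 206], 76), ([115, 393], 219)]
s0 [([13, 12], 583), ([308, 225], 151), ([334, 226], 150), ([352, 243], 152), ([297, 248], 160), ([346, 263], 172), ([317, 267], 171)]
s [([13, 12], 596), ([288, 229], 284), ([332, 234], 153), ([372, 239], 163), ([353, 247], 162)]
top hue/sat/val near 316,143
134 8/145/116 8/128/80 8/103/57 9/106/58 9/106/58 8/106/58 9/106/58 8/110/58 9/106/58 9/107/57 9/111/60 9/111/60
136 8/116/68 8/103/57 9/103/57 9/106/58 8/101/58 8/108/59 8/108/59 10/111/60 14/142/72 15/163/103 15/159/90 12/124/64
138 8/103/57 8/101/58 8/106/58 8/106/58 8/108/59 9/111/60 8/109/61 13/129/67 11/131/82 15/170/120 15/172/114 15/150/78
140 9/106/58 8/104/59 8/108/59 8/108/59 8/113/61 9/113/61 8/112/64 15/168/109 15/167/145 16/174/138 16/172/117 15/153/80
142 9/106/58 8/108/59 7/109/61 12/124/64 15/143/73 14/143/75 13/138/70 15/171/116 16/181/145 16/177/131 15/168/105 15/145/72
144 8/108/59 8/108/59 9/115/60 14/140/73 15/150/80 16/173/124 15/162/99 13/138/70 15/167/104 15/169/104 14/148/79 10/128/68
146 8/108/59 9/111/60 11/121/63 15/151/76 16/173/153 16/174/138 15/167/104 15/142/70 9/128/72 9/126/71 9/128/72 8/141/94
148 8/108/59 8/110/58 10/113/61 15/137/69 16/176/136 15/174/126 16/163/94 13/137/67 8/128/74 8/129/73 8/128/74 10/153/102
150 10/115/62 10/122/67 11/126/67 12/125/63 15/152/79 15/156/88 15/147/71 10/131/70 9/129/73 9/133/73 8/134/74 16/181/141
152 11/129/69 11/126/69 11/128/68 11/128/68 11/128/64 10/122/65 8/126/73 8/129/75 8/129/73 8/129/73 12/142/79 16/184/158
154 11/124/70 11/127/70 11/126/69 11/128/68 11/129/67 8/118/65 8/129/73 8/128/74 8/131/74 8/129/73 10/131/70 16/183/149
```

All six fruits are accounted for; two touch at about (320,140) and (312,147). The spoon is back in the jar. Handing in.

```bash
python3 -c "
from bench import sign_off
print(sign_off())"
```

```text
the job is handed in; nothing more can be done
None
```

The job is handed in: all four cones and six tejocotes are in the cazuela (one cone met a 67 N wrist force going in), it was stirred over four rounds, three at about 10 cm and the later ones up to 12 cm, the spoon is back in the jar head down, and nothing spilled or moved the brush or sifter.

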